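Lock out the sanding bench and hang the gauges away

ROBOT

A 7-joint arm with a two-finger parallel gripper is mounted at the origin on the work surface. World frame = base frame: x ahead of the robot, y to its left, z up, the work surface at z = 0. Lengths are in m, angles in degrees, forces in N, time in s.
With the tool pointing down it reaches from about 0.35 to 0.775 m from the base axis. Payload 3.1 kg.
Tool frame: the origin (TCP) lies on the centre line of the jaws, within the pads' length; the fingertips stand 17 mm ahead of it and the grasp point (between the pads) lies 2 mm behind it (robot.tip_reach is the distance from the TCP to the fingertips, in m); z points along the fingers, y is the direction in which the jaws open and shut (so a half turn about z gives the same grasp; the last joint's range is limited). The gripper opens to 85 mm and grips with 20 to 120 N. Pads are 22 mm wide; open, the fingers measure 114 mm over their backs; the gripper's body (76 mm by 85 mm) begins 54 mm behind the grasp point. The pads swing forward as they close: fully open they stand 13 mm farther back than shut.
Start: joints at [74.96, 17.813, 0.802, 86.603, -0.252, 75.585, -1.558], TCP at [0.12, -0.537, 0.248] pointing down, gripper open.
Joint ranges: [-154.91, 154.91], [-16.99, 109.72], [-72.82, 74.43], [7.12, 147.25], [-82.49, 262.49], [11.32, 116.49], [-174.64, 174.64]. Speed limits (degrees/s): [159.86, 159.86, 180, 180, 180, 180, 180].

INTERFACE

Orientations are given as [roll, pitch, yaw] about the fixed x, y, z axes, in that order (R = Rz(yaw) Ry(pitch) Rx(roll)).
In Python, from station import robot, fingers, vision, workorder, recognise gives the robot as it stands. Calls block until the motion is done:
- robot.move_to(position, orientation): joint-space move of the TCP to a pose.
- robot.line_to(position, orientation=None, velocity=0.15, f_stop=None): straight line of the TCP; orientation=None keeps the orientation; velocity is the mean speed in m/s. With f_stop (N) it stops when the force on the tool has changed by that much, and returns True; else False.
- robot.move_j(angles): joint-space move.
- fingers.gripper_to(opening, force=None): opening from 0.0 (shut) to 1.0 (fully open); force is the grip in N (None keeps the last); returns when the fingers have stopped.
- robot.pause(seconds).
- robot.inverse_kinematics(position, orientation): joint angles nearest the present ones, or None.
- vision.grab_frame(name): name is "scene" or "side" or "wrist"; returns the picture (384x512x3 uint8, red, green, blue); there is no depth.
- vision.calibration(name): a dict with "mtx" (3x3 intrinsics, pixels), "k1" (the pictures are not rectified: a ray, as slopes to the right and down, at radius r is drawn at 1 + k1 r^2 times it, then the intrinsics apply), "extrinsics" (4x4, takes a point from world to camera coordinates); the wrist camera has in their place "T_tool_cam" (4x4, takes a point from camera to tool coordinates, whose origin is the TCP and whose axes are the flange's). Camera axes: x right, y up, looking along -z (the intrinsics and any distortion apply to the point x, -y, -z); pixel columns grow to the right and rows downward; lengths in m; the calibration is good to about 2 mm. A picture is of the moment at which its call begins: read the wrist's pose just before it. calibration takes no time and is no camera call.
A pose or a line that the arm cannot do raises robot.PlanningError and nothing moves.
- workorder.close_job(): hands the job in, once; it reports no verdict.
Trained networks look in the newest picture that a camera, given by its name, has taken for a name from the list of things; names that differ only in an ending like _2 or _b are one class to them, and where a whole thing is asked for, a point or a joint stands for the part that bears it (a point fixed in the world has none). Each returns a list of dicts, best first, with "p" (0 to 1); they miss things now and then, are a little off and sometimes report something else, mostly with a low value. They report only what shows in the picture. A call takes as long as a camera call. They do not tell look-alikes from the thing itself.
- recognise(label, camera): "rect" ([centre column, centre row, width, height] in pixels, round what is visible of it).
Readings, each from a call of its own:
- robot.current_time_s(): time.
- robot.current_joint_positions(): joint angles.
- robot.current_dq(): joint speeds.
- robot.current_joint_torque(): joint torques, N m.
- robot.current_tool_pos(): TCP position.
- robot.current_eef_rot(): TCP orientation.
- robot.current_contact_force(): force on the tool from outside, world axes, zero at the start.
- robot.current_torque(): the same for the moment, N m.
- robot.current_finger_gap(): opening from 0.0 (shut) to 1.0 (fully open).
Only numpy, scipy, OpenCV 4.12 (cv2) and the standard library are available. Lean on these libraries where they do the work, as an engineer would, in place of code of your own. Each camera call takes 0.05 s, during which the arm holds its last target.

TASK

Shut the sanding bench down: first push the red stop plunger fully in, then hang the orange lock-out tag by its eye on the post beside it so that it lies flat on the box. After that, reach in through the cabinet's top hatch and hang every set-up gauge that is out on the bench by its eye on the hook of its own colour, hanging free and still; the robot must not touch the cabinet or its frame, and the board, glue bottle and sanding block stay where they are.

Things in the scene. Friction and masses are not known exactly. Their poses are not given: they have to be found in the camera images.
- plunger (a joint): sprung red stop plunger on the isolator box, moves straight down: 0 = fully out, 0.014 m = fully pressed to its stop; the spring pushes it back (2 N at rest, 9 N at the stop)
- plunger_top (a point): centre of the flat top of the plunger's red mushroom head (40 mm diameter). Fully out it stands 90 mm above the bench, pressed 76 mm. Its yellow collar is 54 mm in diameter and ends 62 mm above the bench
- post_foot (a point): foot of the upright steel lock-out post (10 mm diameter, 50 mm tall), on the flat top of the grey isolator box (90 x 180 mm, 50 mm high, fixed to the bench). x, y along the box's 90 and 180 mm sides, z up. The post stands 90 mm from the plunger's axis, in -y from it, 45 mm from the box's -y end
- tag_grip (a point): lock-out tag, 90 g: lying orange plate 80 x 44 x 6 mm with an upright black grip on it, 34 mm (along the tag's x) x 12 mm (along its y), whose top is 48 mm above the plate's underside. This point is in the grip, 30 mm above the underside; x along the plate towards its eye, z up
- tag_eye (a point): centre of the tag's eye, a 23 mm square hole through the 6 mm plate, 38 mm in +x from the middle of the grip; this point is 3 mm above the plate's underside
- cabinet: gauge cabinet, fixed wooden box 158 mm high; origin at bench height under the centre of its hatch, z up. Hatch: the only opening, 144 (x) x 195 (y) mm, in the 12 mm thick top; the top goes on round it 18 mm in -x, 48 in +x, 17.5 in -y, 67.5 in +y. Far side (+x) a clear window; inner floor 8 mm above the bench. Three hooks stick out of the -x wall to +x, seats 20 mm in -x of the origin
- gauge_blue_grip (a point): set-up gauge with a blue grip, 220 g, 120 mm tall, standing upright on a heavy steel foot 36 (x) x 44 (y) x 14 mm. The grip is a block 14 mm thick (x) and 36 mm wide (y), from 62 to 120 mm above the underside; this point is its middle, 100 mm above the underside; x through the thickness (along the eye), z up
- gauge_blue_eye (a point): centre of that gauge's eye, a window 26 mm wide (y) and 32 mm high running right through along x, 46 mm above the underside (upper edge at 62 mm); z up
- gauge_green_grip (a point): set-up gauge with a green grip, 220 g, 120 mm tall, standing upright on a heavy steel foot 36 (x) x 44 (y) x 14 mm. The grip is a block 14 mm thick (x) and 36 mm wide (y), from 62 to 120 mm above the underside; this point is its middle, 100 mm above the underside; x through the thickness (along the eye), z up
- gauge_green_eye (a point): centre of that gauge's eye, a window 26 mm wide (y) and 32 mm high running right through along x, 46 mm above the underside (upper edge at 62 mm); z up
- gauge_yellow_grip (a point): set-up gauge with a yellow grip, 220 g, 120 mm tall, standing upright on a heavy steel foot 36 (x) x 44 (y) x 14 mm. The grip is a block 14 mm thick (x) and 36 mm wide (y), from 62 to 120 mm above the underside; this point is its middle, 100 mm above the underside; x through the thickness (along the eye), z up
- gauge_yellow_eye (a point): centre of that gauge's eye, a window 26 mm wide (y) and 32 mm high running right through along x, 46 mm above the underside (upper edge at 62 mm); z up
- hook_blue_seat (a point): blue hook (blue plate behind it, blue tab on the frame above; colour order varies): level 8 mm steel bar along x. This point: on its axis where a gauge hangs, 95 mm above the bench. x away from the wall (60 mm behind), z up. Upturned tip: outer face 21 mm in +x, top 16 mm above the axis. Hooks 62 mm apart in y. A gauge hung here: eye centre 12 mm, underside 58 mm below this point
- hook_green_seat (a point): green hook (green plate behind it, green tab on the frame above; colour order varies): level 8 mm steel bar along x. This point: on its axis where a gauge hangs, 95 mm above the bench. x away from the wall (60 mm behind), z up. Upturned tip: outer face 21 mm in +x, top 16 mm above the axis. Hooks 62 mm apart in y. A gauge hung here: eye centre 12 mm, underside 58 mm below this point
- hook_yellow_seat (a point): yellow hook (yellow plate behind it, yellow tab on the frame above; colour order varies): level 8 mm steel bar along x. This point: on its axis where a gauge hangs, 95 mm above the bench. x away from the wall (60 mm behind), z up. Upturned tip: outer face 21 mm in +x, top 16 mm above the axis. Hooks 62 mm apart in y. A gauge hung here: eye centre 12 mm, underside 58 mm below this point
- board: bystander: striped wooden board 200 x 220 x 28 mm, lying; origin at the centre of its underside
- glue: bystander: white glue bottle, 54 mm diameter, 150 mm tall, standing; origin at the centre of its underside
- sandblock: bystander: cork sanding block 110 x 60 x 34 mm, lying; origin at the centre of its underside
There are look-alikes about, which are no part of the job. What is shaped like the part that bears tag_grip but turquoise is not meant. Leave any purple look-alike of the part that bears gauge_yellow_grip alone.

How it is judged:
By the outcome, as a careful person would: the job done as asked, in the order asked, and still so for the second after the job is handed in, with the robot touching nothing.
Of gauge_blue, gauge_green, gauge_yellow only 2 to 3 are there at a start; the rules pass over those that are not, and their reading is None.
At some moment in a run one of gauge_blue, gauge_green, gauge_yellow, tag may be knocked a few centimetres aside while the robot is not near it.
Once in a run the grip may slacken for a moment while it holds something.
It also fails if it takes over 210 s, if anything falls off the work surface, if the arm or the gripper's body presses on something with over 40 N, if the wrist force passes 120 N, or if a joint passes its speed limit or range.

## Working session

There is one attempt and no reset: what is moved stays moved. The work goes in short steps, each a Python script; the robot and the scene stay as the last script left them, time stands still between calls to the robot, and variables do not carry over. Pictures are saved under pics/ and viewed, and the job is handed in when it is done.

```bash
ls; mkdir -p pics
python3 - <<'E'
from station import robot, fingers, vision, workorder, recognise
import cv2
for n in ["scene","side","wrist"]:
    im=vision.grab_frame(n); cv2.imwrite(f"pics/{n}0.png",cv2.resize(im[:,:,::-1],(800,600),interpolation=cv2.INTER_CUBIC))
    c=vision.calibration(n); print(n,{k:(v.round(3).tolist() if hasattr(v,'round') else v) for k,v in c.items()})
print(robot.current_time_s(),robot.current_tool_pos(),robot.current_eef_rot())
E
```

```text
pics
scene {'mtx': [[375.951, 0.0, 256.481], [0.0, 375.951, 190.994], [0.0, 0.0, 1.0]], 'k1': -0.04803774062256118, 'extrinsics': [[-0.529, 0.849, -0.002, 0.291], [-0.638, -0.396, 0.66, 0.34], [0.56, 0.35, 0.751, -1.263], [0.0, 0.0, 0.0, 1.0]]}
side {'mtx': [[463.531, 0.0, 253.019], [0.0, 463.531, 183.781], [0.0, 0.0, 1.0]], 'k1': -0.12783858077192614, 'extrinsics': [[-0.963, -0.269, 0.018, 0.55], [0.207, -0.695, 0.689, -0.162], [-0.173, 0.667, 0.725, -1.112], [0.0, 0.0, 0.0, 1.0]]}
wrist {'mtx': [[286.004, 0.0, 255.789], [0.0, 286.004, 196.815], [0.0, 0.0, 1.0]], 'k1': -0.03530479979573244, 'T_tool_cam': [[-0.001, 0.945, 0.326, 0.083], [1.0, 0.0, 0.001, 0.0], [0.001, 0.326, -0.945, -0.125], [0.0, 0.0, 0.0, 1.0]]}
0.15 [ 0.12035498 -0.5361561   0.24746869] [-1.79898006e+02  4.01589130e-03  1.26540172e+01]
```

View pics/scene0.png

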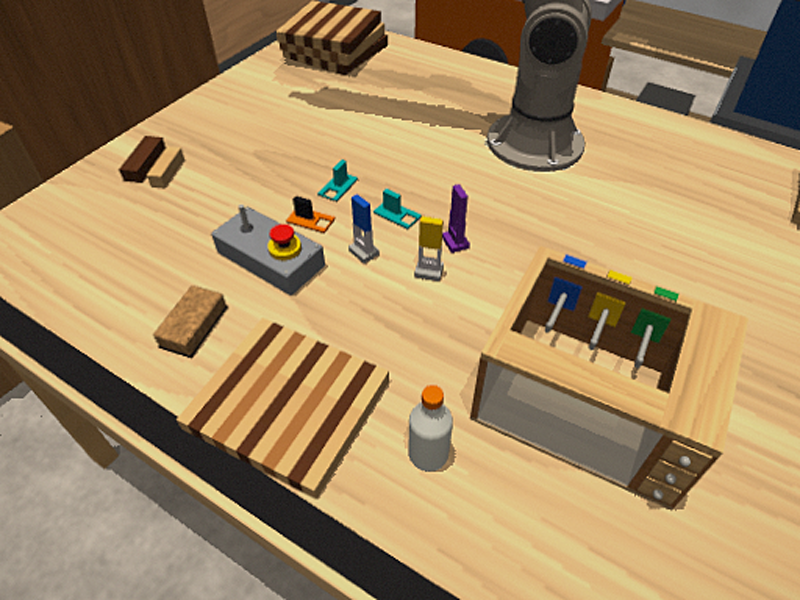

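View pics/side0.png

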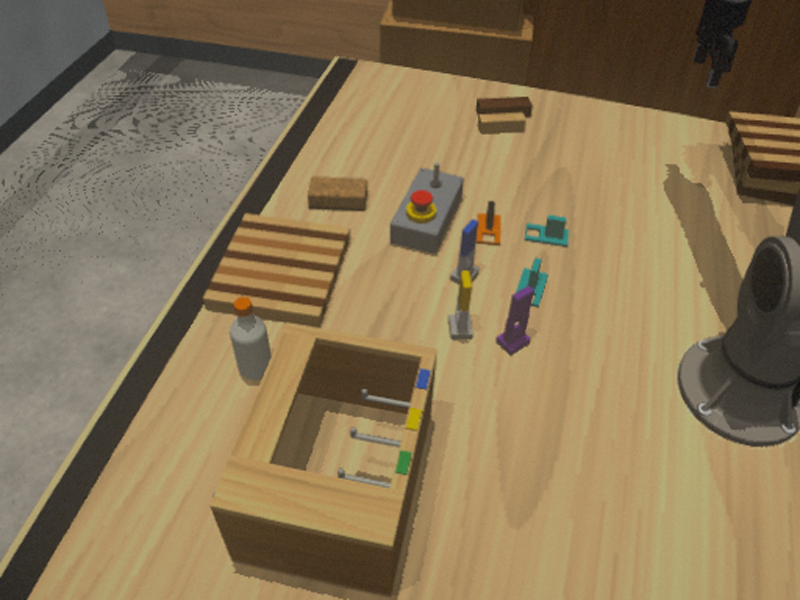

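View pics/wrist0.png

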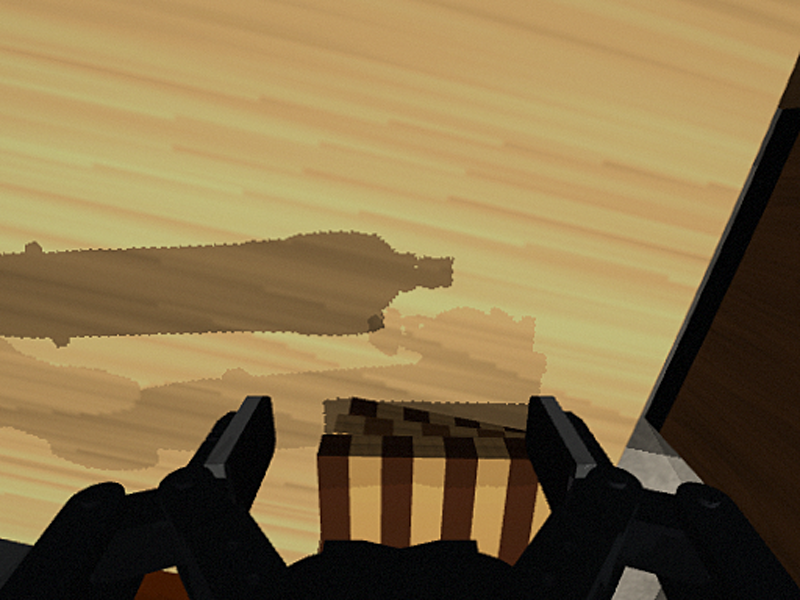

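The scene picture shows these candidates (800x600 px):
- **Tag:** orange tag at (312,214). The turquoise look-alikes are at (338,182) and (398,208).
- **Gauges:** blue at (362,228) and yellow at (430,248). The purple look-alike is at (457,218), and no green gauge is visible.
- **Plunger and post:** plunger at (284,238), post at (243,218).
- **Hooks:** blue, yellow, green in order at (560,300), (605,320) and (648,340).

By the description I choose the orange tag and the blue and yellow gauges.

```bash
cat > h.py <<'E'
from station import robot, fingers, vision, workorder, recognise
import numpy as np, cv2
from scipy.spatial.transform import Rotation as R
from scipy.optimize import least_squares
def rot(rpy): return R.from_euler('xyz',rpy,degrees=True).as_matrix()
def ext(name,pose=None):
    c=vision.calibration(name)
    if name!='wrist': return np.array(c['extrinsics'])
    p,r=pose; T=np.eye(4);T[:3,:3]=rot(r);T[:3,3]=p
    return np.linalg.inv(T@np.array(c['T_tool_cam']))
def proj(name,P,pose=None):
    c=vision.calibration(name);E=ext(name,pose);P=np.atleast_2d(P)
    q=P@E[:3,:3].T+E[:3,3]; s=np.c_[q[:,0],-q[:,1]]/(-q[:,2:3]); s=s*(1+c['k1']*(s**2).sum(1,keepdims=True))
    M=c['mtx'];return np.c_[s[:,0]*M[0,0]+M[0,2],s[:,1]*M[1,1]+M[1,2]]
def ray(name,uv,pose=None):
    c=vision.calibration(name);E=ext(name,pose);M=c['mtx']
    d=np.array([(uv[0]-M[0,2])/M[0,0],(uv[1]-M[1,2])/M[1,1]]);s=d.copy()
    for _ in range(20): s=d/(1+c['k1']*(s@s))
    v=np.array([s[0],-s[1],-1.]);v=E[:3,:3].T@v; o=-E[:3,:3].T@E[:3,3]
    return o,v/np.linalg.norm(v)
def onplane(name,uv,z,pose=None):
    o,v=ray(name,uv,pose);return o+v*(z-o[2])/v[2]
def tri(obs):
    A=np.zeros((3,3));b=np.zeros(3);rs=[ray(*o) for o in obs]
    for o,v in rs:
        P=np.eye(3)-np.outer(v,v);A+=P;b+=P@o
    x=np.linalg.solve(A,b);return x,[np.linalg.norm((np.eye(3)-np.outer(v,v))@(x-o)) for o,v in rs]
def pose(): return np.array(robot.current_tool_pos()),np.array(robot.current_eef_rot())
def save(im,fn,crop=None,scale=None):
    if crop: x0,y0,x1,y1=crop; im=im[y0:y1,x0:x1]
    s=scale or min(800/im.shape[1],600/im.shape[0])
    cv2.imwrite('pics/'+fn,cv2.resize(im[:,:,::-1],None,fx=s,fy=s,interpolation=cv2.INTER_CUBIC))
E
python3 - <<'E'
from h import *
ims={n:vision.grab_frame(n) for n in ['scene','side']}
np.savez('ims0.npz',**ims)
for l in ['plunger','plunger_top','post_foot','tag_grip','tag_eye','gauge_blue_grip','gauge_green_grip','gauge_yellow_grip','hook_blue_seat','hook_green_seat','hook_yellow_seat','cabinet','board','glue','sandblock']:
    for n in ims:
        r=recognise(l,n); print(l,n,[(np.round(d['rect'],1).tolist(),round(d['p'],2)) for d in r[:4]])
print(robot.current_time_s())
save(ims['scene'],'s_crop.png',(130,90,330,200)); save(ims['side'],'d_crop.png',(230,90,390,240))
E
```

```text
plunger scene [([178.6, 149.4, 11.3, 12.3], 0.61)]
plunger side [([270.1, 127.0, 15.9, 11.0], 0.67)]
plunger_top scene [([179.1, 151.9, 9.9, 12.2], 0.68)]
plunger_top side [([267.1, 126.9, 13.3, 16.3], 0.67), ([205.2, 294.9, 143.5, 177.8], 0.4)]
post_foot scene [([173.1, 159.6, 70.7, 52.9], 0.9), ([390.8, 242.8, 174.8, 167.3], 0.2)]
post_foot side [([273.9, 134.2, 46.9, 55.8], 0.79)]
tag_grip scene [([197.8, 137.6, 32.7, 26.7], 0.9), ([275.9, 160.3, 20.1, 38.4], 0.74), ([214.9, 114.2, 24.7, 27.1], 0.73), ([255.8, 135.2, 31.0, 24.4], 0.62)]
tag_grip side [([312.7, 144.8, 15.0, 29.4], 0.83), ([349.5, 148.7, 27.3, 16.7], 0.68)]
tag_eye scene [([197.5, 136.6, 33.6, 25.1], 0.91), ([255.2, 133.6, 28.7, 20.2], 0.61), ([215.1, 116.2, 24.1, 25.5], 0.56)]
tag_eye side [([350.2, 147.7, 26.5, 17.3], 0.8), ([342.0, 181.2, 19.8, 31.5], 0.76), ([313.1, 143.8, 13.8, 28.1], 0.64)]
gauge_blue_grip scene [([232.6, 144.4, 18.1, 44.2], 0.86)]
gauge_blue_grip side [([296.1, 160.5, 18.2, 39.8], 0.87), ([205.2, 294.7, 144.4, 173.8], 0.72)]
gauge_green_grip scene []
gauge_green_grip side [([267.5, 126.9, 14.
[... 446 characters left out ...]
], 0.92)]
hook_green_seat side [([238.2, 299.6, 51.3, 22.0], 0.51), ([295.0, 161.4, 16.7, 40.2], 0.42)]
hook_yellow_seat scene [([390.1, 197.3, 29.1, 50.4], 0.81)]
hook_yellow_seat side [([245.9, 273.3, 44.9, 22.2], 0.49)]
cabinet scene [([389.6, 243.1, 172.1, 166.5], 0.64)]
cabinet side [([208.1, 292.9, 143.9, 177.8], 0.94)]
board scene [([183.0, 260.7, 139.6, 117.4], 0.84)]
board side [([177.8, 172.4, 99.3, 73.5], 0.87)]
glue scene [([233.7, 144.1, 23.6, 45.1], 0.6), ([275.5, 274.1, 30.6, 59.0], 0.59)]
glue side [([158.8, 215.8, 28.1, 53.5], 0.89)]
sandblock scene [([122.1, 205.3, 47.1, 42.4], 0.96)]
sandblock side [([216.6, 123.3, 38.0, 21.7], 0.84), ([313.1, 144.4, 9.2, 26.0], 0.3)]
1.75
```

View pics/s_crop.png

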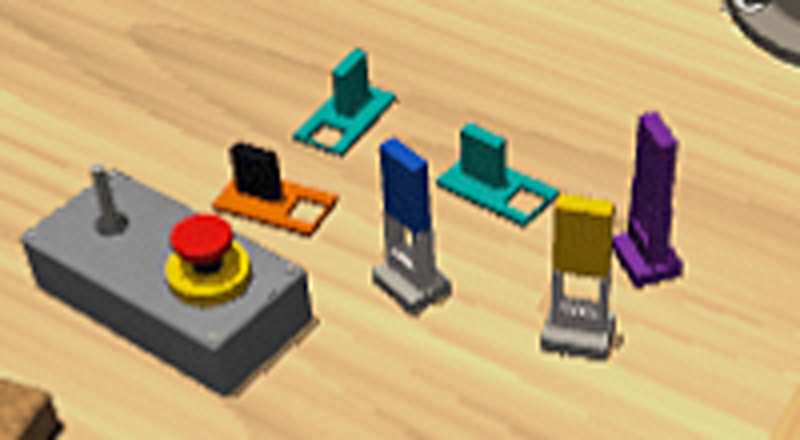

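View pics/d_crop.png

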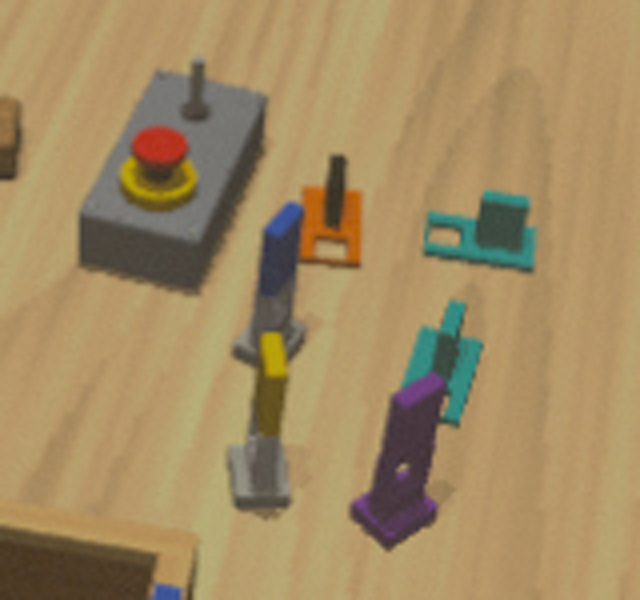

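Run:
```python
from h import *
d=np.load('ims0.npz')
print('posttop',tri([('scene',(154.5,132)),('side',(279.25,105.5))]))
print('postfoot',tri([('scene',(157.75,146)),('side',(278.75,117.5))]))
print('plungertop',tri([('scene',(180.75,148.5)),('side',(270,126.3))]))
H={n:cv2.cvtColor(d[n],cv2.COLOR_RGB2HSV) for n in d}
def cent(n,lo,hi,box):
    m=cv2.inRange(H[n],lo,hi);k=np.zeros_like(m);x0,y0,x1,y1=box;k[y0:y1,x0:x1]=m[y0:y1,x0:x1]
    ys,xs=np.nonzero(k);return (xs.mean(),ys.mean()),len(xs),cv2.minAreaRect(np.c_[xs,ys].astype(np.float32))
bs=cent('scene',(105,100,40),(125,255,255),(220,120,245,150));bd=cent('side',(105,80,40),(125,255,255),(290,135,310,165));print(bs,bd,'blue',tri([('scene',bs[0]),('side',bd[0])]))
bs=cent('scene',(22,180,60),(32,255,255),(265,135,290,165));bd=cent('side',(22,180,60),(32,255,255),(290,170,305,200));print(bs,bd,'yellow',tri([('scene',bs[0]),('side',bd[0])]))
print('tag grip top', tri([('scene',(130+255/4,90+150/4)),('side',(230+338/4,90+158/4))]))
print('tag eye', onplane('scene',(130+306/4,90+210/4),0.003),onplane('side',(230+331/4,90+247/4),0.003))
print('purple top',tri([('scene',(130+655/4,90+120/4)),('side',(230+418/4,90+385/4))]))
save(d['scene'],'cab_s.png',(300,155,490,330));save(d['side'],'cab_d.png',(130,200,290,380))
```

```text
posttop (array([ 0.57570212, -0.29522519,  0.09576404]), [np.float64(0.0009166658098061433), np.float64(0.0009166658098061617)])
postfoot (array([ 0.57560618, -0.29755482,  0.04793399]), [np.float64(0.000694218877593674), np.float64(0.0006942188775938536)])
plungertop (array([ 0.58077343, -0.20533321,  0.08605212]), [np.float64(0.00010228364985247601), np.float64(0.00010228364985241736)])
((np.float64(230.89497716894977), np.float64(136.11872146118722)), 219, ((230.91763305664062, 136.4293975830078), (23.39243507385254, 10.967599868774414), 85.60128784179688)) ((np.float64(300.5853658536585), np.float64(144.90243902439025)), 41, ((300.7500305175781, 144.75), (3.535533905029297, 9.899495124816895), 45.0)) blue (array([ 0.48249446, -0.12286233,  0.10234612]), [np.float64(0.008515386925531072), np.float64(0.008515386925531056)])
((np.float64(275.28897338403044), np.float64(148.5703422053232)), 263, ((275.0, 148.5), (19.0, 14.0), 90.0)) ((np.float64(297.88607594936707), np.float64(180.15189873417722)), 79, ((298.0, 184.0), (22.0, 6.0), 90.0)) yellow (array([ 0.46338702, -0.00164614,  0.09971759]), [np.float64(0.006035200845840239), np.float64(0.006035200845840276)])
tag grip top (array([ 0.46323145, -0.26428396,  0.05159188]), [np.float64(0.004010734462037334), np.float64(0.004010734462037318)])
tag eye [ 0.45707719 -0.22773194  0.003     ] [ 0.45482858 -0.22878172  0.003     ]
purple top (array([0.37214629, 0.00345796, 0.12099445]), [np.float64(0.0017569602490637058), np.float64(0.001756960249063607)])
```

```bash
echo
```

```text
(no output)
```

View pics/cab_s.png

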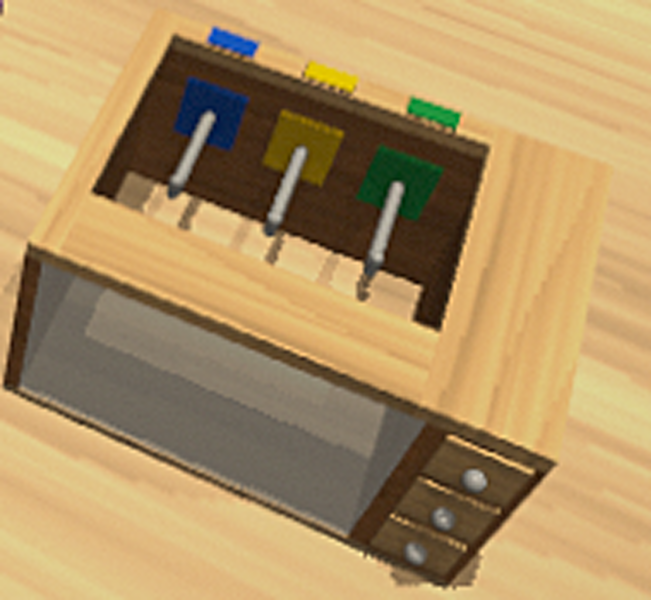

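View pics/cab_d.png

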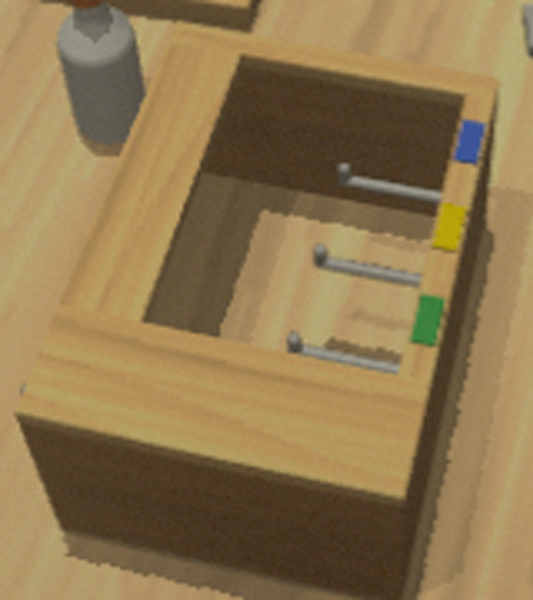

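```bash
cat > cab.py <<'E'
from h import *
loc={'oa':(-.09,-.115),'ob':(.12,-.115),'oc':(.12,.165),'od':(-.09,.165),'ha':(-.072,-.0975),'hb':(.072,-.0975),'hc':(.072,.0975),'hd':(-.072,.0975)}
S=dict(oa=(163,10),ob=(28,243),oc=(553,465),od=(608,163),ha=(175,37),hb=(93,190),hc=(440,328),hd=(488,146))
D=dict(oa=(495,78),oc=(20,415),od=(405,497),ha=(463,95),hb=(240,57),hc=(145,320),hd=(400,370))
obs=[('scene',k,(v[0]/3.426+300,v[1]/3.426+155)) for k,v in S.items()]+[('side',k,(v[0]/3.333+130,v[1]/3.333+200)) for k,v in D.items()]
def w(p,l,z):
    c,s=np.cos(p[2]),np.sin(p[2]);return np.array([p[0]+c*l[0]-s*l[1],p[1]+s*l[0]+c*l[1],z])
def res(p,wh=('scene','side')): return np.concatenate([proj(n,w(p,loc[k],.158))[0]-uv for n,k,uv in obs if n in wh])
if __name__=='__main__':
    for wh in [('scene',),('side',),('scene','side')]:
        r=least_squares(res,[.55,.2,0],args=(wh,),loss='soft_l1');print(wh,r.x[:2],np.degrees(r.x[2]));print(r.fun.reshape(-1,2).round(1).tolist())
    p=r.x
    for i,k in enumerate([-.062,0,.062]): print(w(p,(-.02,k),.095), proj('scene',w(p,(-.02,k),.095)),proj('scene',w(p,(-.003,k),.111)),proj('side',w(p,(-.003,k),.111)))
E
python3 cab.py
```

```text
('scene',) [0.5499577  0.29950763] 3.5080133436405743
[[-1.9, -1.1], [-0.4, -0.6], [1.6, -0.7], [1.7, 1.0], [-0.5, -1.2], [-1.1, 0.6], [-0.0, 1.1], [0.8, -0.2]]
('side',) [0.54868411 0.2999398 ] 4.134351563606612
[[0.8, -0.6], [-0.9, -0.2], [0.9, -0.1], [0.4, -0.6], [-0.4, -0.8], [-0.7, 0.7], [0.0, 1.0]]
('scene', 'side') [0.54908107 0.29960935] 3.8862271106903274
[[-2.1, -1.2], [0.1, -0.4], [2.3, -1.4], [1.6, 0.3], [-0.6, -1.3], [-0.8, 0.6], [0.5, 0.6], [0.7, -0.8], [0.9, -0.6], [-1.3, -0.8], [0.2, -0.2], [0.4, -0.6], [-0.3, -1.1], [-1.0, 0.3], [-0.4, 0.9]]
[0.53332914 0.2363964  0.095     ] [[353.05459451 205.61042585]] [[351.93609369 206.3553782 ]] [[232.94392582 249.13858523]]
[0.52912706 0.29825384 0.095     ] [[381.0318545  216.24554989]] [[380.68577644 217.31048317]] [[225.82497757 273.74495979]]
[0.52492498 0.36011127 0.095     ] [[410.16436628 227.33505232]] [[410.65723416 228.74647636]] [[218.10430368 300.43496311]]
```

Run:
```python
from h import *
print(robot.inverse_kinematics([.45,-.15,.33],[180,0,0]))
robot.move_to([.45,-.15,.33],[180,0,0])
p=pose();im=vision.grab_frame('wrist');save(im,'w1.png');np.savez('w1.npz',im=im,p=p[0],r=p[1]);print(p,robot.current_time_s(),robot.current_contact_force())
for l in ['gauge_green_grip','gauge_blue_grip','gauge_yellow_grip','tag_grip']: print(l,[(np.round(d['rect'],1).tolist(),round(d['p'],2)) for d in recognise(l,'wrist')])
```

```text
[ 38.71926009   8.45709773 -25.73146212  87.84260374   3.67756384
  84.53970464 -77.1184577 ]
(array([ 0.44957106, -0.15141277,  0.32970916]), array([ 1.79975765e+02,  3.88028123e-02, -1.43259033e-01])) 3.6667 [ 1.01419595 -0.68518773 -0.84702601]
gauge_green_grip []
gauge_blue_grip [([233.1, 137.1, 45.2, 38.1], 0.78)]
gauge_yellow_grip [([150.8, 211.6, 50.8, 53.4], 0.85), ([146.3, 152.9, 64.7, 39.5], 0.82)]
tag_grip [([322.6, 148.1, 50.9, 38.7], 0.94), ([326.9, 209.5, 28.2, 51.2], 0.8), ([240.3, 205.8, 50.8, 28.3], 0.65)]
```

View pics/w1.png

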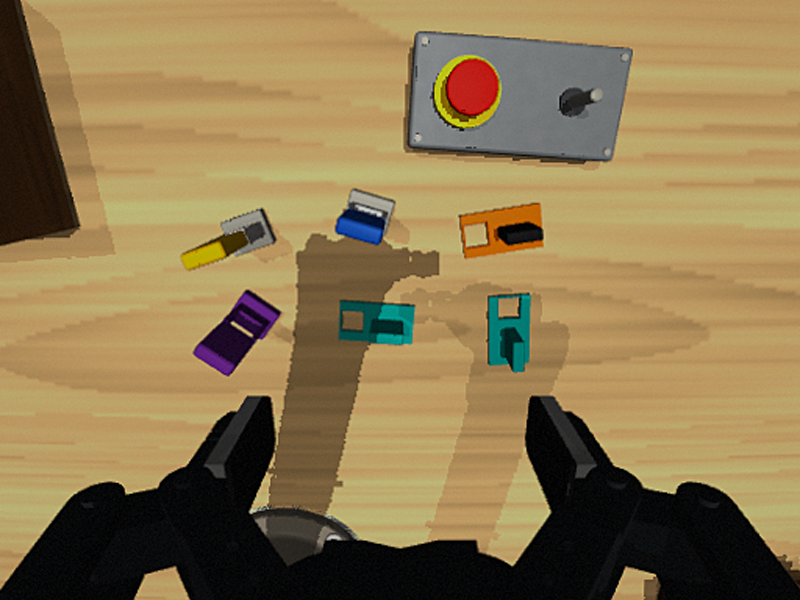

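The wrist view shows the orange tag at (502,231) with its eye to the left. The blue gauge is at (365,215), the yellow at (228,240) and the purple at (237,332). The plunger is at (472,88) and the post foot at (572,101). No green gauge is visible. I'll crop in for precise points and to confirm the choices.

Run:
```python
from h import *
d=np.load('w1.npz');im=d['im']
save(im,'w1_tag.png',(285,125,355,170),11); save(im,'w1_g.png',(105,110,265,190),5)
save(im,'w1_box.png',(250,15,410,110),5)
```

```text
(no output)
```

View pics/w1_tag.png

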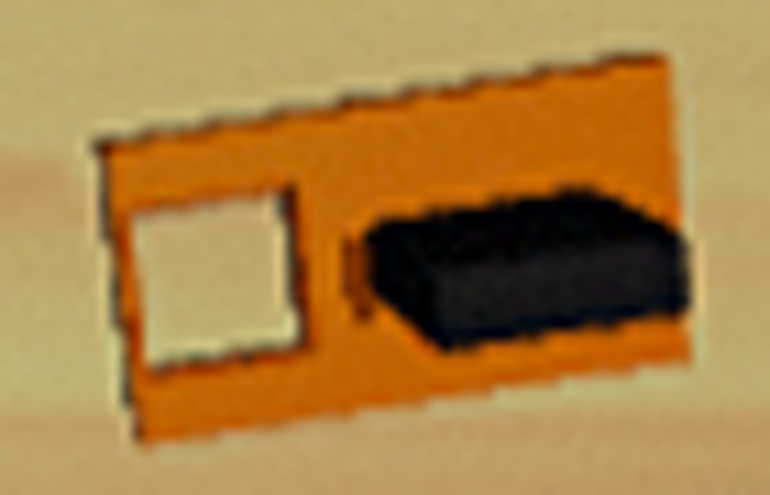

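View pics/w1_g.png

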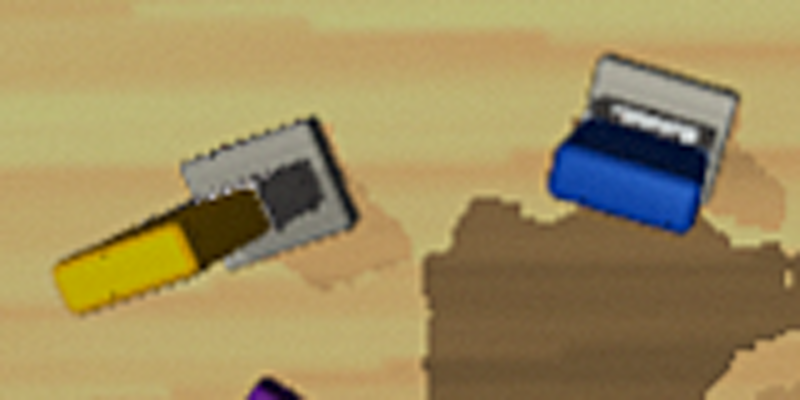

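View pics/w1_box.png

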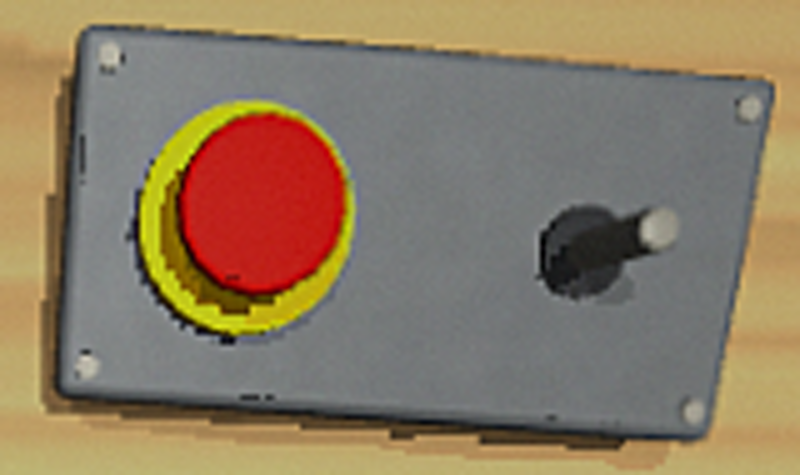

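```bash
cat > fit.py <<'E'
from h import *
def unc(pts,off,s): return [((u+.5)/s-.5+off[0],(v+.5)/s-.5+off[1]) for u,v in pts]
def fit(local,px,ps,x0,name='wrist'):
    L=np.array(local,float);px=np.array(px)
    def W(p):
        c,s=np.cos(p[2]),np.sin(p[2]);return np.c_[p[0]+c*L[:,0]-s*L[:,1],p[1]+s*L[:,0]+c*L[:,1],L[:,2]]
    r=least_squares(lambda p:(proj(name,W(p),ps)-px).ravel(),[x0[0],x0[1],np.radians(x0[2])])
    return np.r_[r.x[:2],np.degrees(r.x[2])],r.fun.reshape(-1,2)
E
python3 - <<'E'
from fit import *
d=np.load('w1.npz');ps=(d['p'],d['r'])
def show(n,r): print(n,r[0].round(4),r[1].round(1).tolist())
z=.05
show('box',fit([(.045,.135,z),(.045,-.045,z),(-.045,-.045,z),(-.045,.135,z),(0,.09,.09),(0,0,.1),(0,0,.05)],unc([(78,28),(775,78),(710,440),(60,395),(264,203),(658,229),(583,251)],(250,15),5),ps,(.57,-.3,0)))
s=11;
# tag local: origin grip middle, eye at +.038
e=.0115
pl=unc([(97,145),(665,55),(690,365),(140,440)],(285,125),s)
ey=unc([(132,212),(288,190),(303,348),(150,368)],(285,125),s)
print('eye', fit([(.038+e,-e,.004),(.038-e,-e,.004),(.038-e,e,.004),(.038+e,e,.004)],ey,ps,(.46,-.26,100)))
for f in [.058,.054]: show('tag%g'%f,fit([(f,-.022,.006),(f-.08,-.022,.006),(f-.08,.022,.006),(f,.022,.006),(.038+e,-e,.004),(.038-e,-e,.004),(.038-e,e,.004),(.038+e,e,.004),(.017,-.006,.048),(-.017,-.006,.048),(-.017,.006,.048),(.017,.006,.048)],pl+ey+unc([(365,235),(590,192),(690,245),(440,280)],(285,125),s)*1,ps,(.46,-.26,100)))
a,b=.007,.018
g=[(a,b,.12),(a,-b,.12),(-a,-b,.12),(-a,b,.12)]
f=[(.018,.022,.014),(.018,-.022,.014)]
show('yellow',fit(g+f,unc([(55,270),(180,225),(200,272),(80,312),(183,163),(318,118)],(105,110),5),ps,(.46,0,20)))
show('blue',fit(g+f,unc([(567,143),(705,183),(690,232),(552,192),(603,57),(738,95)],(105,110),5),ps,(.48,-.12,-15)))
E
```

```text
box [ 0.575  -0.2953 -3.376 ] [[-0.4, -1.2], [1.6, -0.6], [0.9, 0.6], [-1.2, 1.0], [-0.5, 0.7], [0.3, -0.1], [-0.6, 0.2]]
eye (array([ 0.46094056, -0.26584619, 98.27111067]), array([[-0.13678683,  0.02997191],
       [ 0.2727129 , -0.09955814],
       [ 0.15809188, -0.08672228],
       [-0.29633197,  0.16598854]]))
tag0.058 [  0.4653  -0.265  102.2413] [[-3.9, 0.3], [-4.5, -2.6], [-3.3, -3.1], [-2.9, 0.6], [-0.7, -0.5], [-0.5, -1.7], [0.4, -1.8], [0.1, -0.5], [5.3, 0.9], [8.5, -0.2], [0.4, 3.2], [-0.3, 5.0]]
tag0.054 [  0.465   -0.2638 102.0423] [[-2.2, -0.2], [-2.6, -2.9], [-1.6, -3.4], [-1.3, 0.2], [-1.5, -0.4], [-1.2, -1.5], [-0.4, -1.6], [-0.7, -0.4], [4.4, 1.1], [7.7, 0.0], [-0.4, 3.5], [-1.2, 5.2]]
yellow [ 4.60000e-01 -1.20000e-03  1.75765e+01] [[-1.1, -0.8], [1.0, -1.0], [1.9, 0.6], [-0.9, 1.5], [-0.1, -0.1], [-1.0, -0.1]]
blue [  0.4788  -0.1216 -16.1013] [[-1.4, -0.9], [1.0, -0.4], [0.9, 1.2], [-1.2, 0.9], [-0.2, -0.7], [1.1, -0.1]]
```

Run:
```python
from h import *
fingers.gripper_to(0.0,40)
robot.move_to([.5803,-.2055,.14],[180,0,0])
p=pose();im=vision.grab_frame('wrist');save(im,'w2.png');print(p)
f0=np.array(robot.current_contact_force());print(f0)
hit=robot.line_to([.5803,-.2055,.088],velocity=.03,f_stop=18)
print(hit,robot.current_tool_pos(),np.array(robot.current_contact_force())-f0,robot.tip_reach)
```

```text
(array([ 0.58087727, -0.2054272 ,  0.14144814]), array([ 1.79970469e+02, -1.11561579e-01,  7.84316671e-03]))
[0.24111058 0.72188314 0.43234885]
True [ 0.58023986 -0.20547366  0.09384878] [-2.59549242 -0.51189971  8.8738047 ] 0.017
```

View pics/w2.png

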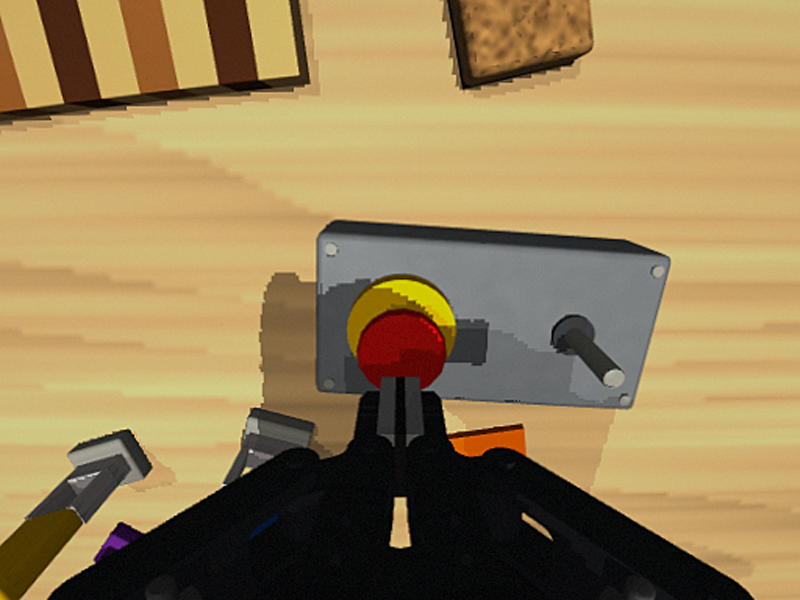

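Run:
```python
from h import *
for z in (.0925,.0915,.0905,.0895,.0885):
    hit=robot.line_to([.5803,-.2055,z],velocity=.01,f_stop=12)
    robot.pause(.1);f=np.array(robot.current_contact_force());print(hit,robot.current_tool_pos()[2],f)
    if f[2]>18 : break
for n in ('scene','side'): im=vision.grab_frame(n); save(im,f'{n}_press.png',(130,90,230,165) if n=='scene' else (230,90,330,165))
```

```text
False 0.09394754507553053 [-3.83871851  0.88321295  8.64283166]
False 0.09318778551166698 [-3.8306902   1.14370631  9.40871771]
False 0.09311335568857945 [-4.94609131  1.12531643 13.26622779]
False 0.0930656765893896 [-7.37278936  1.65516935 17.5148172 ]
False 0.09296943282520215 [-7.92738544  1.36674445 20.76265408]
```

View pics/scene_press.png

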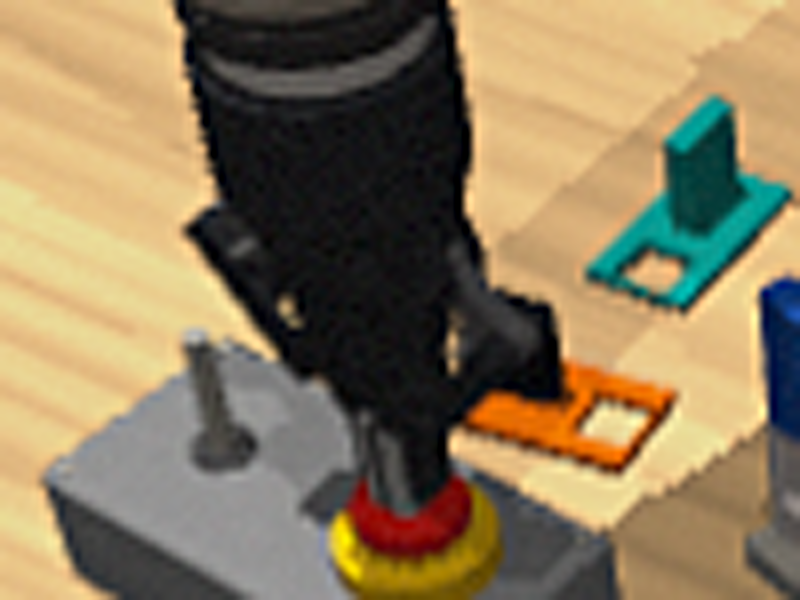

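The TCP stalled at z = 0.0930, which puts the tip at 0.076, and the force rose to 20 N. The plunger is therefore on its stop. Next I lift off, re-look at the tag and plan the grasp.

Run:
```python
from h import *
robot.line_to([.5803,-.2055,.25],velocity=.15)
fingers.gripper_to(.6,40)
def ik(p,y):
    q=robot.inverse_kinematics(p,[180,0,y]); return None if q is None else np.round(q,0).tolist()
for k in (0,180):
    print('pick',ik([.461,-.266,.15],98.3+k-360*(98.3+k>180)))
    for f in (-138.4,-48.4,131.6,41.6):
        y=f+k; y=(y+180)%360-180; print(f,k,ik([.6,-.28,.2],y))
robot.move_to([.40,-.262,.25],[180,0,0])
p=pose();im=vision.grab_frame('wrist');save(im,'w3.png');np.savez('w3.npz',im=im,p=p[0],r=p[1]);print(p,robot.current_time_s())
```

```text
pick [61.0, 26.0, -44.0, 97.0, 20.0, 65.0, 20.0]
-138.4 0 [55.0, 46.0, -62.0, 70.0, 39.0, 86.0, 130.0]
-48.4 0 [32.0, 34.0, -14.0, 71.0, 8.0, 77.0, -120.0]
131.6 0 [50.0, 41.0, -50.0, 70.0, 30.0, 82.0, 46.0]
41.6 0 [42.0, 36.0, -31.0, 70.0, 18.0, 78.0, -37.0]
pick [35.0, 21.0, -9.0, 98.0, 4.0, 62.0, -147.0]
-138.4 180 [42.0, 36.0, -31.0, 70.0, 18.0, 78.0, -37.0]
-48.4 180 [50.0, 41.0, -50.0, 70.0, 30.0, 82.0, 46.0]
131.6 180 [32.0, 34.0, -14.0, 71.0, 8.0, 77.0, -120.0]
41.6 180 [55.0, 46.0, -62.0, 70.0, 39.0, 86.0, 130.0]
(array([ 0.40151656, -0.2615113 ,  0.25056894]), array([ 1.79985431e+02, -1.43026218e-01,  7.06847398e-02])) 11.55
```

View pics/w3.png

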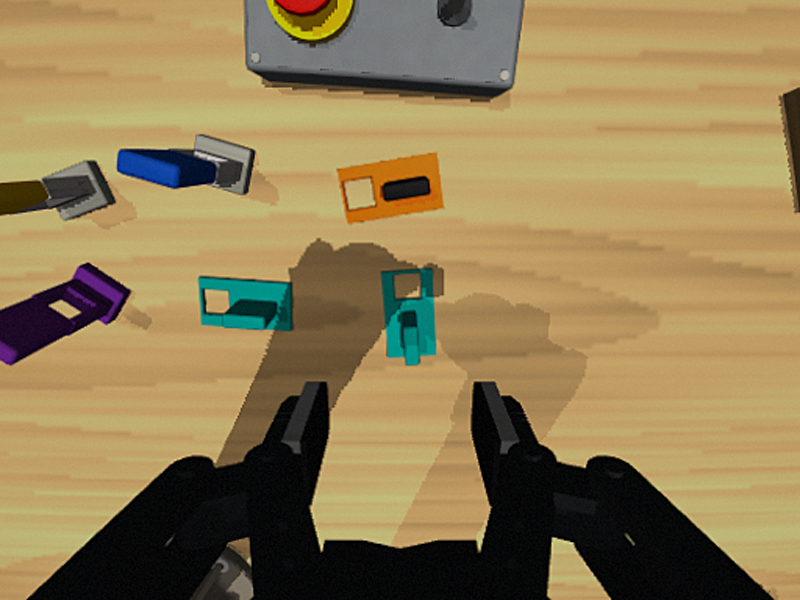

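```bash
cat > tagfit.py <<'E'
from fit import *
def tagfit(im,ps,zu=0.0,x0=(.46,-.266,98)):
    h=cv2.cvtColor(im,cv2.COLOR_RGB2HSV);m=cv2.inRange(h,(8,190,110),(18,255,255))
    cs,_=cv2.findContours(m,cv2.RETR_EXTERNAL,cv2.CHAIN_APPROX_NONE);c=max(cs,key=cv2.contourArea)
    f=.054
    hull=cv2.convexHull(c)
    q=cv2.approxPolyN(hull,4,ensure_convex=True).reshape(-1,2).astype(float)
    # expected corners
    L=[(f,-.022,.006+zu),(f-.08,-.022,.006+zu),(f-.08,.022,.006+zu),(f,.022,.006+zu)]
    best=None
    for d in (1,-1):
      for k in range(4):
        r=fit(L,np.roll(q[::d],k,0),ps,x0); s=(r[1]**2).sum()
        if (best is None or s<best[0]-1e-6) and abs((r[0][2]-x0[2]+180)%360-180)<90: best=(s,r)
    return q,best[1]
E
python3 - <<'E'
from tagfit import *
d=np.load('w3.npz');ps=(d['p'],d['r']);q,r=tagfit(d['im'],ps);print(q.tolist(),r)
save(d['im'],'w3t.png',(200,85,300,155),8)
print(proj('wrist',[[r[0][0],r[0][1],.048]],ps))
e=proj('wrist',[[r[0][0]+.038*np.cos(np.radians(r[0][2])),r[0][1]+.038*np.sin(np.radians(r[0][2])),.003]],ps);print('eye',e, (np.r_[e[0]]-[200,85]+.5)*8)
E
```

```text
Traceback (most recent call last):
  File "tagfit.py", line 13, in tagfit
    r=fit(L,np.roll(q[::d],k,0),ps,x0); s=(r[1]**2).sum()
  File "fit.py", line 7, in fit
    r=least_squares(lambda p:(proj(name,W(p),ps)-px).ravel(),[x0[0],x0[1],np.radians(x0[2])])
  File "fit.py", line 7, in <lambda>
    r=least_squares(lambda p:(proj(name,W(p),ps)-px).ravel(),[x0[0],x0[1],np.radians(x0[2])])
                              ~~~~^^^^^^^^^^^^^^
  File "h.py", line 12, in proj
    c=vision.calibration(name);E=ext(name,pose);P=np.atleast_2d(P)
                                 ~~~^^^^^^^^^^^
  File "h.py", line 7, in ext
    c=vision.calibration(name)
ValueError: time passes only in moves, steps and waits
```

```bash
python3 - <<'E'
s=open('h.py').read()
s=s.replace("def rot(","_C={}\ndef cal(n):\n    if n not in _C: _C[n]=vision.calibration(n)\n    return _C[n]\ndef rot(",1).replace("c=vision.calibration(name)","c=cal(name)")
open('h.py','w').write(s)
E
python3 - <<'E'
from tagfit import *
d=np.load('w3.npz');ps=(d['p'],d['r']);q,r=tagfit(d['im'],ps);print(q.tolist(),r)
save(d['im'],'w3t.png',(200,85,300,155),8)
print(proj('wrist',[[r[0][0],r[0][1],.048]],ps))
e=proj('wrist',[[r[0][0]+.038*np.cos(np.radians(r[0][2])),r[0][1]+.038*np.sin(np.radians(r[0][2])),.003]],ps);print('eye',e, (np.r_[e[0]]-[200,85]+.5)*8)
E
```

```text
[[283.0, 132.0], [222.0, 143.0], [216.0, 108.0], [279.0, 97.0]] (array([ 0.46196557, -0.26786699, 99.40242475]), array([[-0.90970146, -0.201084  ],
       [ 0.01247233, -0.28742086],
       [ 0.79998714,  0.64744473],
       [ 0.11923673, -0.06983805]]))
[[261.49020978 120.86409748]]
eye [[231.29501615 123.34955977]] [254.36012921 310.79647819]
```

View pics/w3t.png

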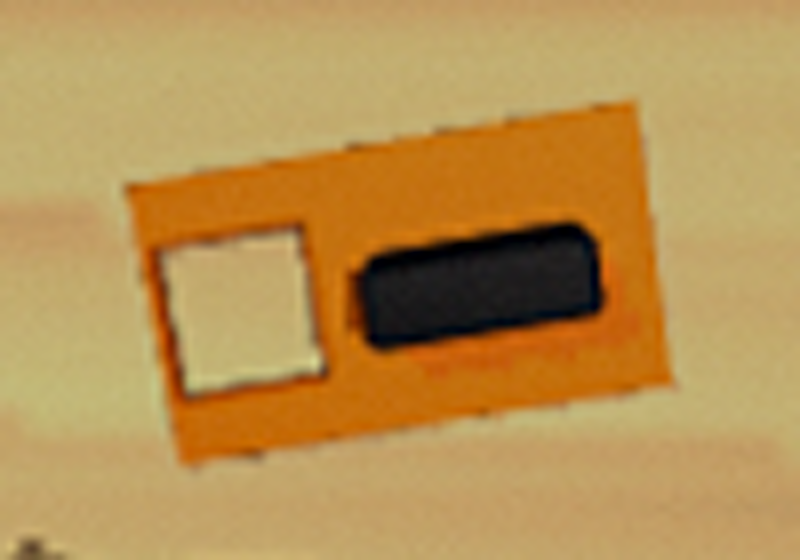

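The crop confirms the orange plate, with the eye hole at (242,312) and the black grip at (484,287). The grip middle comes out at about (0.461,-0.266), yaw 98.5–99.4°.

Run:
```python
from h import *
fingers.gripper_to(.45,40)
g=[.4612,-.2660];y=99
robot.move_to([*g,.13],[180,0,y])
robot.line_to([*g,.0305],velocity=.1,f_stop=15)
print(pose())
fingers.gripper_to(0,60); print('gap',robot.current_finger_gap())
hit=robot.line_to([*g,.18],velocity=.12)
p=pose();im=vision.grab_frame('wrist');save(im,'w4.png');np.savez('w4.npz',im=im,p=p[0],r=p[1]);print(p,robot.current_finger_gap(),robot.current_time_s(),robot.current_contact_force())
```

```text
(array([ 0.46187515, -0.26623609,  0.03118752]), array([1.79927659e+02, 5.53491641e-02, 9.90019092e+01]))
gap 0.13011109577043348
(array([ 0.46056487, -0.26576926,  0.17911675]), array([-1.79915409e+02, -6.97704248e-02,  9.90022263e+01])) 0.13085358245047735 16.1083 [-0.03968602 -0.07608511 -1.05800605]
```

View pics/w4.png

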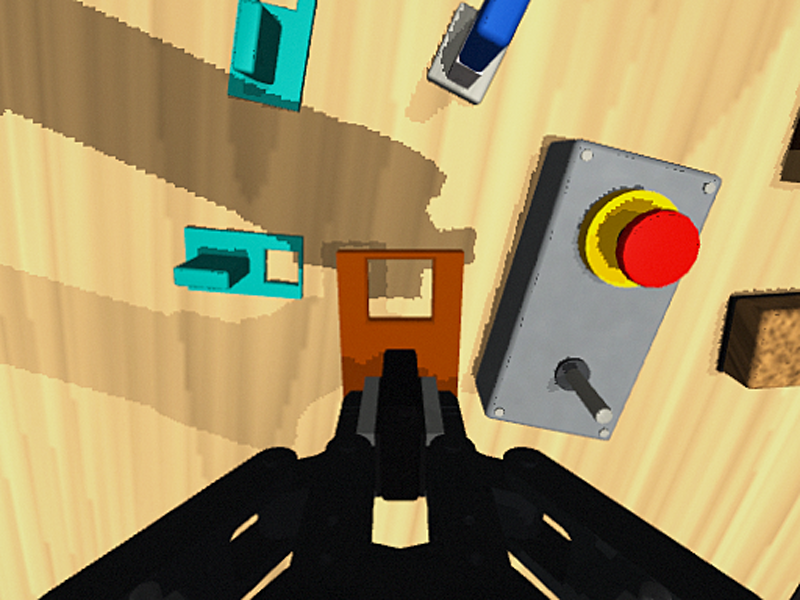

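Run:
```python
from h import *
d=np.load('w4.npz');ps=(d['p'],d['r'])
a=onplane('wrist',(400.7/1.5625,288.5/1.5625),ps[0][2]-.026,ps) # edges seen at top
Rm=rot(ps[1]);print('eye tool',Rm.T@(a-ps[0]))
print('post top',onplane('wrist',(602/1.5625,415/1.5625),.1,ps),'foot',onplane('wrist',(571/1.5625,374/1.5625),.05,ps), 'plunger',onplane('wrist',(659/1.5625,247/1.5625),.09,ps))
save(d['im'],'w4p.png',(320,210,400,290),7)
```

```text
eye tool [ 0.03895248 -0.00027388  0.02604789]
post top [ 0.57336601 -0.29520702  0.1       ] foot [ 0.57516067 -0.29644886  0.05      ] plunger [ 0.57885641 -0.20489852  0.09      ]
```

View pics/w4p.png

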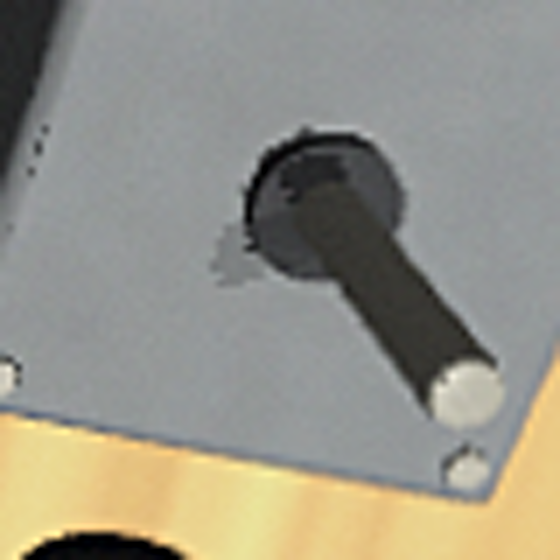

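Run:
```python
from h import *
y=-48.4;c,s=np.cos(np.radians(y)),np.sin(np.radians(y))
P=np.array([.5748,-.2956]);t=P-.039*np.array([c,s])
robot.move_to([*t,.19],[180,0,y])
robot.line_to([*t,.146],velocity=.08)
p=pose();im=vision.grab_frame('wrist');save(im,'w5.png');np.savez('w5.npz',im=im,p=p[0],r=p[1]);print(t,p,robot.current_finger_gap(),robot.current_time_s(),robot.current_joint_positions())
```

```text
[ 0.54890688 -0.26643587] (array([ 0.54918549, -0.26651227,  0.14618863]), array([-1.79984375e+02, -2.55007556e-02, -4.83945181e+01])) 0.1338661200526746 18.9667 [  30.32833679   29.19039871   -8.88115158   84.89925463    4.71924751
   66.1961148  -117.739708  ]
```

View pics/w5.png

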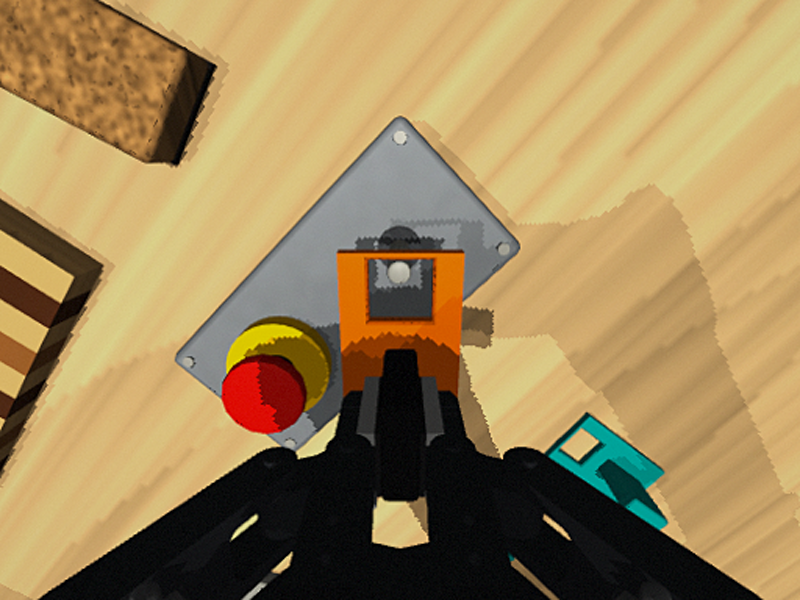

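Run:
```python
from h import *
d=np.load('w5.npz');ps=(d['p'],d['r'])
S=1.5625
print('eye',onplane('wrist',(400.7/S,288.5/S),ps[0][2]-.026,ps),'posttop',onplane('wrist',(399/S,271/S),.1,ps),'foot',onplane('wrist',(400/S,243/S),.05,ps))
```

```text
eye [ 0.57434301 -0.29625658  0.12018863] posttop [ 0.57560825 -0.29670007  0.1       ] foot [ 0.57637348 -0.29811727  0.05      ]
```

Run:
```python
from h import *
t=[.5500,-.2671]
robot.line_to([*t,.146],velocity=.05)
h1=robot.line_to([*t,.105],velocity=.06,f_stop=6)
print(h1,robot.current_tool_pos(),robot.current_contact_force())
if not h1:
    h2=robot.line_to([*t,.079],velocity=.03,f_stop=5);print(h2,robot.current_tool_pos(),robot.current_contact_force())
p=pose();im=vision.grab_frame('wrist');save(im,'w6.png');print(robot.current_finger_gap())
im=vision.grab_frame('scene');save(im,'s6.png',(130,90,230,165));im=vision.grab_frame('side');save(im,'d6.png',(230,80,330,155))
```

```text
False [ 0.55031729 -0.26721636  0.10525788] [ 0.62776929 -0.22884025 -1.08860368]
True [ 0.54971433 -0.26705146  0.08126995] [-0.43230814 -0.05252732  3.70077482]
0.12910858443115908
```

View pics/w6.png

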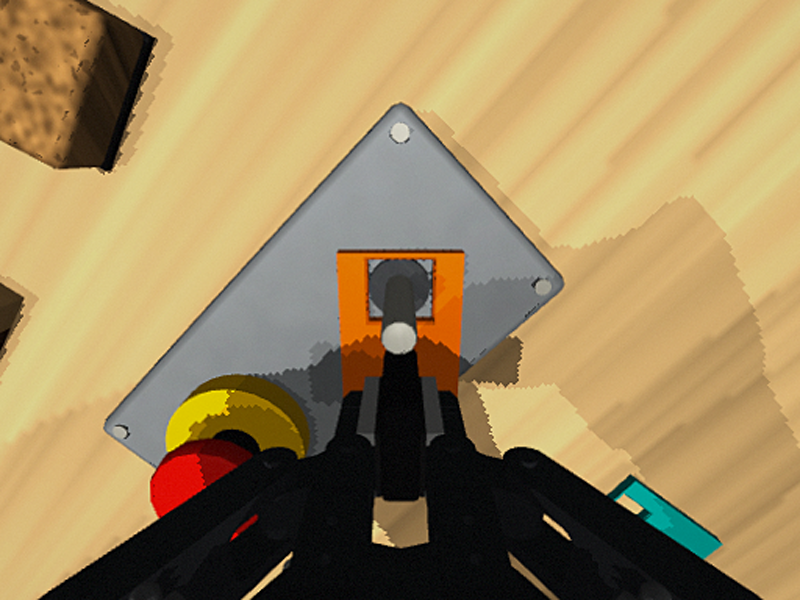

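View pics/s6.png

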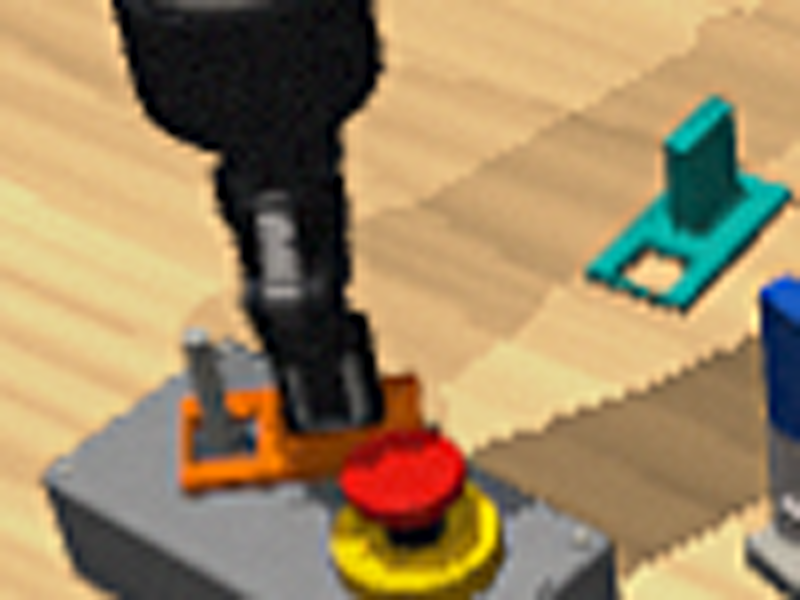

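The eye at (400,290) encircles the post foot, and z matches flat contact. Releasing.

Run:
```python
from h import *
fingers.gripper_to(.32)
robot.line_to([.5497,-.2671,.20],velocity=.1)
fingers.gripper_to(.35)
robot.move_to([.42,-.06,.33],[180,0,-17])
p=pose();im=vision.grab_frame('wrist');save(im,'w7.png');np.savez('w7.npz',im=im,p=p[0],r=p[1]);print(p,robot.current_time_s())
im=vision.grab_frame('scene');save(im,'s7.png',(130,90,300,190));im=vision.grab_frame('side');save(im,'d7.png',(230,80,330,155))
```

```text
(array([ 0.42025194, -0.06142509,  0.32942323]), array([ 1.79970343e+02,  2.23236476e-02, -1.71487515e+01])) 23.9333
```

View pics/w7.png

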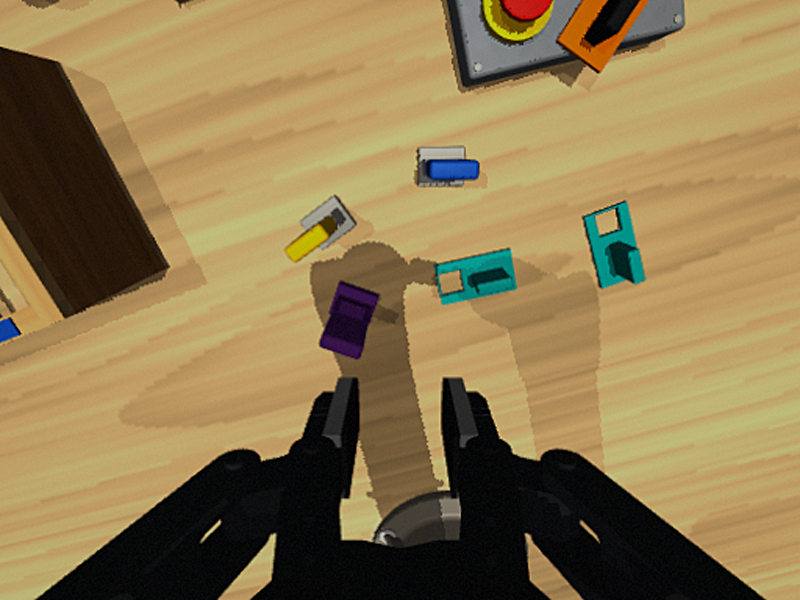

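View pics/s7.png

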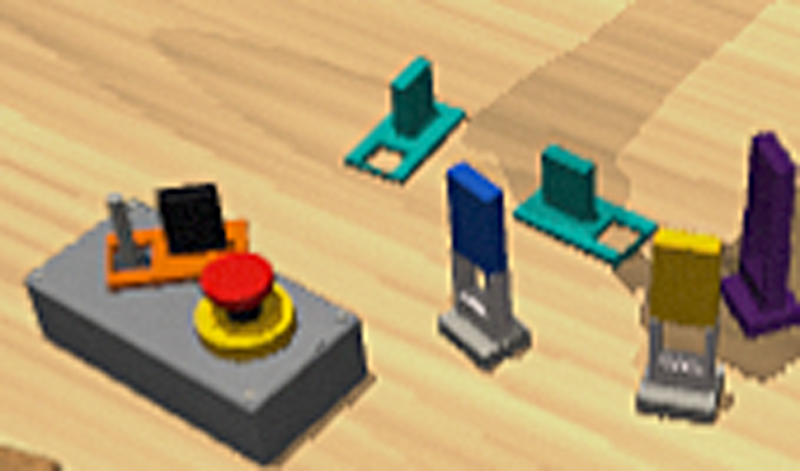

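View pics/d7.png

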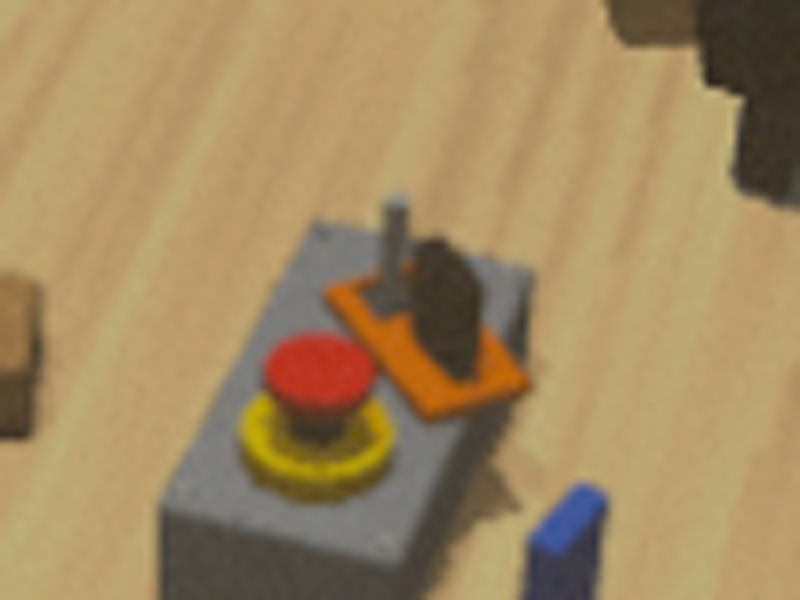

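The tag lies flat on the box with the post through its eye. Both gauges and the purple look-alike have not moved. Next I refine the gauge poses and check IK.

Run:
```python
from h import *
d=np.load('w7.npz');save(d['im'],'w7g.png',(175,85,315,175),5.7)
for nm,pt in [('blue pick',([.479,-.122,.2],(74,-106))),('yel pick',([.46,-.001,.2],(107.6,-72.4))),('blue hook',([.58,.239,.25],(93.9,-86.1))),('blue hook lo',([.533,.236,.135],(93.9,-86.1))),('yel hook lo',([.529,.298,.135],(93.9,-86.1)))]:
    for y in pt[1]:
        q=robot.inverse_kinematics(pt[0],[180,0,y]);print(nm,y,None if q is None else np.round(q).tolist())
```

```text
blue pick 74 [31.0, 15.0, -22.0, 99.0, 6.0, 68.0, -9.0]
blue pick -106 [-23.0, 16.0, 43.0, 101.0, -12.0, 68.0, -172.0]
yel pick 107.6 [24.0, 11.0, -30.0, 103.0, 6.0, 67.0, 10.0]
yel pick -72.4 [18.0, 11.0, -23.0, 104.0, 5.0, 66.0, -169.0]
blue hook 93.9 [1.0, 33.0, -41.0, 72.0, 21.0, 83.0, -35.0]
blue hook -86.1 [10.0, 39.0, -62.0, 71.0, 34.0, 88.0, 137.0]
blue hook lo 93.9 [2.0, 32.0, -41.0, 90.0, 22.0, 67.0, -39.0]
blue hook lo -86.1 [-66.0, 40.0, 64.0, 92.0, -38.0, 72.0, -171.0]
yel hook lo 93.9 [-3.0, 36.0, -43.0, 85.0, 26.0, 69.0, -46.0]
yel hook lo -86.1 [6.0, 44.0, -62.0, 85.0, 39.0, 75.0, 124.0]
```

View pics/w7g.png

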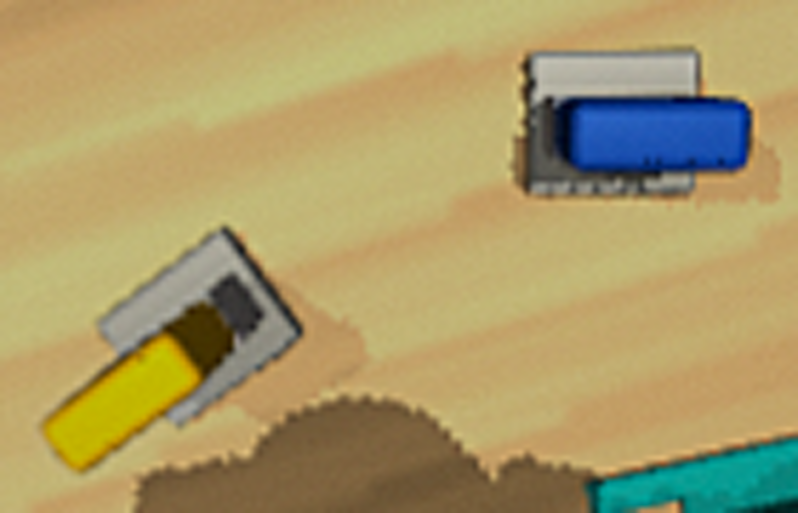

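Run:
```python
from fit import *
d=np.load('w7.npz');ps=(d['p'],d['r']);s=5.7;o=(175,85)
a,b=.007,.018
g=[(a,b,.12),(a,-b,.12),(-a,-b,.12),(-a,b,.12)]
f=[(.018,.022,.014),(.018,-.022,.014)]
def show(n,r): print(n,r[0].round(4),r[1].round(1).tolist())
show('blue',fit(g+f,unc([(568,98),(750,98),(750,170),(568,170),(530,55),(698,50)],o,s),ps,(.48,-.12,-15)))
show('yellow',fit(g+f+[(-.018,-.022,.014),(-.018,.022,.014)],unc([(42,430),(160,335),(200,375),(82,470),(100,325),(223,230),(300,330),(180,422)],o,s),ps,(.46,0,20)))
print(onplane('wrist',unc([(660,134)],o,s)[0],.12,ps),onplane('wrist',unc([(121,403)],o,s)[0],.12,ps))
```

```text
blue [  0.4786  -0.1202 -16.4662] [[-0.0, 0.3], [0.3, -0.1], [-0.2, 0.3], [-0.1, 0.6], [-0.4, -1.0], [0.3, -0.4]]
yellow [4.60200e-01 1.00000e-04 2.00012e+01] [[-1.4, -0.3], [0.9, -2.1], [1.6, 0.4], [-0.6, 1.9], [-1.1, -0.0], [-0.6, -1.2], [0.9, 0.4], [0.1, 1.4]]
[ 0.47884623 -0.12041401  0.12      ] [4.60206789e-01 9.26312290e-05 1.20000000e-01]
```

Run:
```python
from h import *
g=[.4787,-.1208]
fingers.gripper_to(.4,50)
robot.move_to([*g,.20],[180,0,73.7])
p=pose();im=vision.grab_frame('wrist');save(im,'w8.png')
robot.line_to([*g,.099],velocity=.1,f_stop=15);print(pose())
fingers.gripper_to(0,80);print(robot.current_finger_gap())
robot.line_to([*g,.30],velocity=.15);print(robot.current_finger_gap(),robot.current_contact_force())
c=[.5810,.2395]
robot.move_to([c[0],c[1]-.0,.31],[180,0,93.9])
p=pose();im=vision.grab_frame('wrist');save(im,'w9.png');np.savez('w9.npz',im=im,p=p[0],r=p[1]);print(p,robot.current_finger_gap(),robot.current_time_s())
```

```text
(array([ 0.4793764 , -0.12087103,  0.09965338]), array([ 1.79910563e+02, -4.91280756e-03,  7.37018451e+01]))
0.15700122417431053
0.14984108386725845 [ 0.21992058  0.30846304 -2.43515469]
(array([0.581995  , 0.23683225, 0.30994049]), array([1.79972664e+02, 1.41992799e-01, 9.36810052e+01])) 0.1563476152196571 30.1417
```

View pics/w9.png

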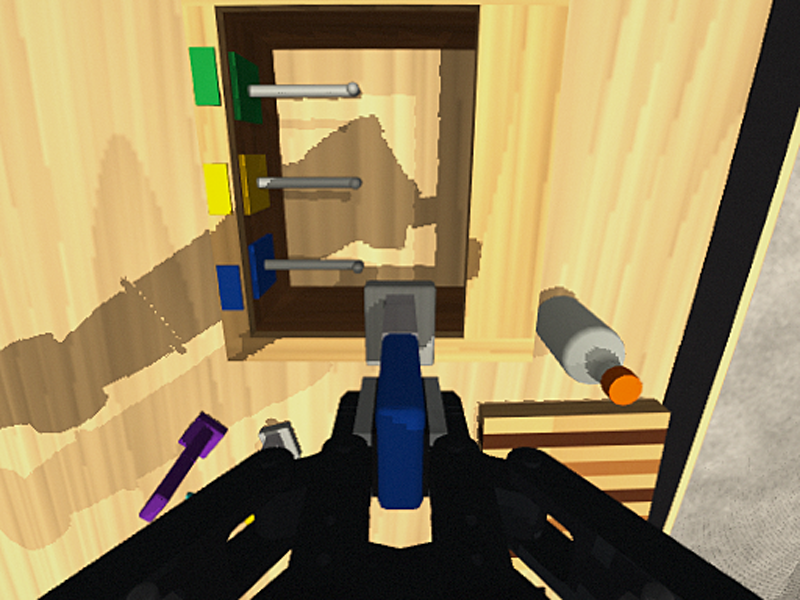

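View pics/w8.png

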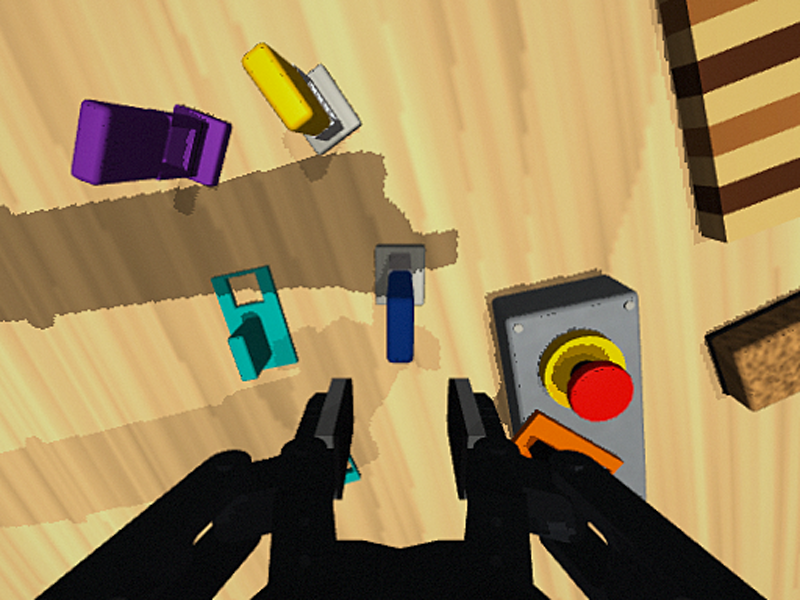

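Run:
```python
from h import *
d=np.load('w9.npz');save(d['im'],'w9c.png',(110,0,360,240),2.5*1.0)
```

```text
(no output)
```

View pics/w9c.png

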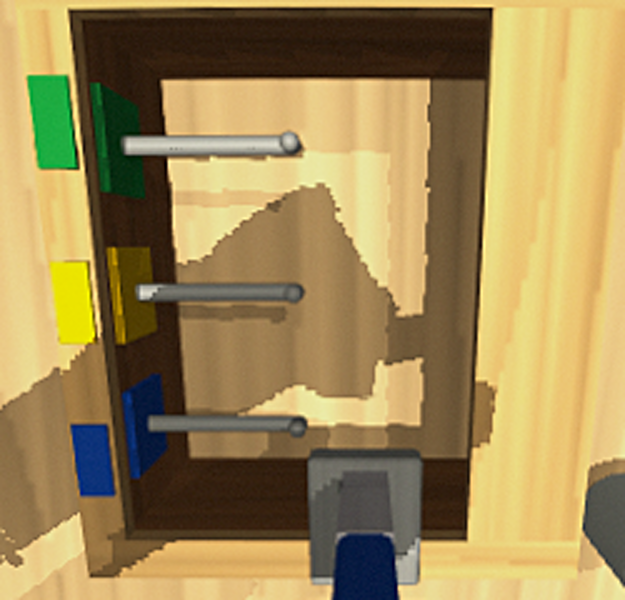

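Run:
```python
from fit import *
d=np.load('w9.npz');ps=(d['p'],d['r']);s=2.5;o=(110,0)
z=.158
L=[(-.072,.0975,z),(.072,.0975,z),(.072,-.0975,z),(-.072,-.0975,z),(-.09,-.115,z),(-.003,.062,.111),(-.003,0,.111),(-.003,-.062,.111)]
px=unc([(70,10),(492,10),(466,540),(125,538),(90,577),(289,142),(294,292),(299,426)],o,s)
r=fit(L,px,ps,(.549,.3,3.9));print(r[0].round(4),r[1].round(1).tolist())
r=fit(L[:5],px[:5],ps,(.549,.3,3.9));print(r[0].round(4),r[1].round(1).tolist())
r=fit(L[5:],px[5:],ps,(.549,.3,3.9));print(r[0].round(4),r[1].round(1).tolist())
# gauge foot in tool frame: underside at tool z = .099 -> foot top at .085
for uv in [(309,452),(421,452),(419,583),(310,580)]:
    u=unc([uv],o,s)[0]; a=onplane('wrist',u,ps[0][2]-.0855,ps);print((rot(ps[1]).T@(a-ps[0])).round(4))
print(pose())
```

```text
[0.5488 0.2989 3.4634] [[-0.6, -1.0], [1.2, -1.4], [0.7, 0.7], [0.2, 1.1], [-0.6, 0.4], [-0.0, -1.0], [-0.4, 0.8], [-0.9, 2.2]]
[0.5486 0.2986 3.4286] [[-0.7, -0.7], [1.0, -1.0], [0.4, 1.0], [0.0, 1.3], [-0.8, 0.6]]
[0.5493 0.2995 3.931 ] [[-0.0, -1.6], [0.1, 0.3], [-0.0, 1.7]]
[ 0.0246 -0.0178  0.0854]
[0.0246 0.0164 0.0854]
[-0.0197  0.0169  0.0856]
[-0.0186 -0.0186  0.0855]
(array([0.58205499, 0.23664646, 0.31003369]), array([1.79964920e+02, 1.29074017e-01, 9.36511328e+01]))
```

```bash
cat > mv.py <<'E'
from fit import *
CAB=(.5489,.2991,3.65)
def loc2w(x,y):
    a=np.radians(CAB[2]);c,s=np.cos(a),np.sin(a);return np.array([CAB[0]+c*x-s*y,CAB[1]+s*x+c*y])
def goto(x,y,z,yaw=93.65,v=.1,f_stop=None,corr=True):
    t=np.array([*loc2w(x,y),z]);h=robot.line_to(list(t),[180,0,yaw],velocity=v,f_stop=f_stop)
    if h: return True
    a=np.array(robot.current_tool_pos());e=t-a
    if corr and np.linalg.norm(e)>.0012:
        h=robot.line_to(list(t+e),[180,0,yaw],velocity=.05,f_stop=f_stop); a=np.array(robot.current_tool_pos());e=t-a
    print('err',(e*1000).round(1),np.round(robot.current_eef_rot(),2),'F',np.round(robot.current_contact_force(),1));return h
E
python3 - <<'E'
from mv import *
goto(.030,-.0635,.31)
goto(.030,-.0635,.235)
p=pose();im=vision.grab_frame('wrist');save(im,'w10.png');np.savez('w10.npz',im=im,p=p[0],r=p[1])
im=vision.grab_frame('scene');save(im,'s10.png',(300,110,490,330));im=vision.grab_frame('side');save(im,'d10.png',(130,180,330,380));print(robot.current_finger_gap(),robot.current_time_s())
E
```

```text
err [ 0.9 -1.8  0.1] [-1.7999e+02 -1.0000e-02  9.3680e+01] F [ 0.2 -0.2 -2.4]
err [-0.4 -0.4 -0.9] [ 1.7992e+02 -5.0000e-02  9.3650e+01] F [-0.9  0.3 -1.9]
0.15633439740087957 31.6917
```

View pics/w10.png

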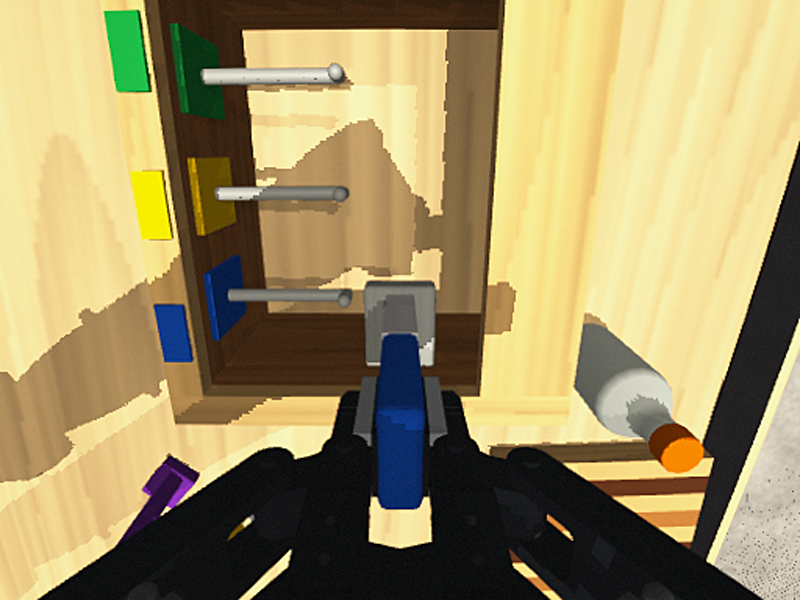

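View pics/s10.png

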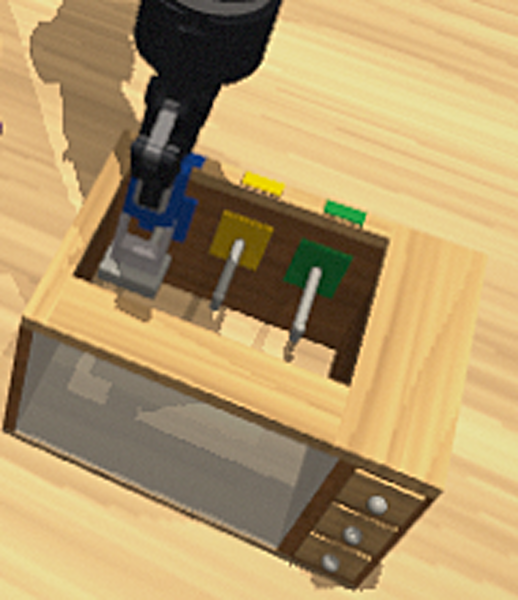

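View pics/d10.png

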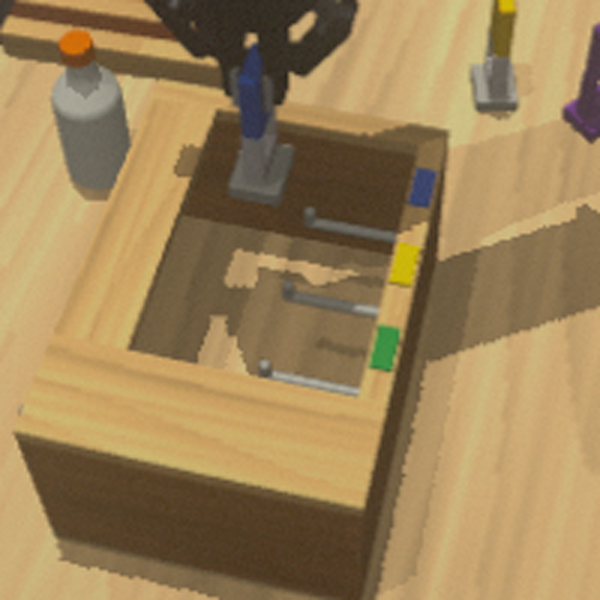

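Run:
```python
from mv import *
print(goto(.030,-.0635,.1545,v=.08,f_stop=8))
p=pose();im=vision.grab_frame('wrist');save(im,'w11.png');np.savez('w11.npz',im=im,p=p[0],r=p[1])
im=vision.grab_frame('scene');save(im,'s11.png',(300,110,490,330));im=vision.grab_frame('side');save(im,'d11.png',(130,180,330,380));print(robot.current_finger_gap(),robot.current_time_s())
```

```text
err [-0.5 -0.4 -0.8] [ 1.7991e+02 -4.0000e-02  9.3650e+01] F [ 1.1  0.4 -1.9]
False
0.15247868317716665 33.0
```

View pics/w11.png

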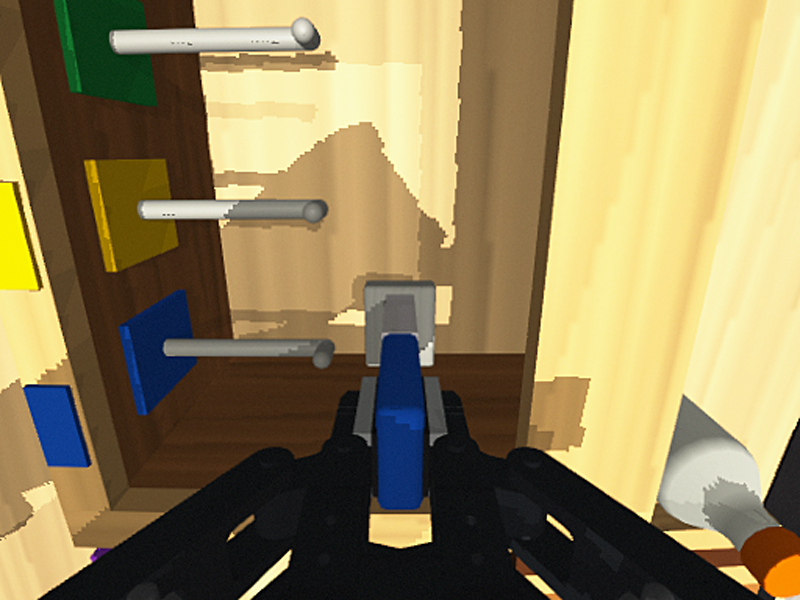

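View pics/s11.png

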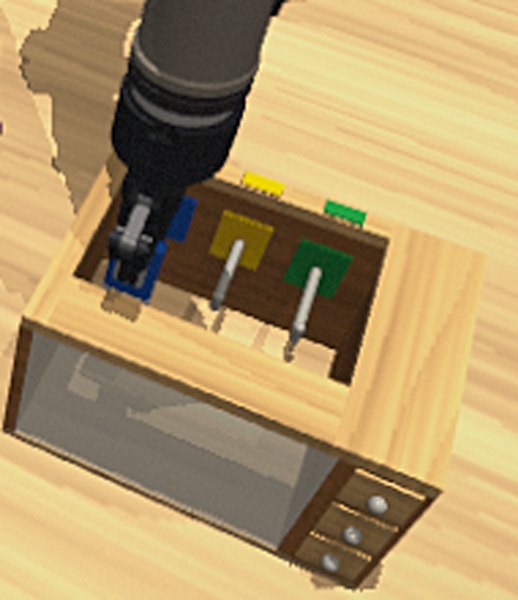

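View pics/d11.png

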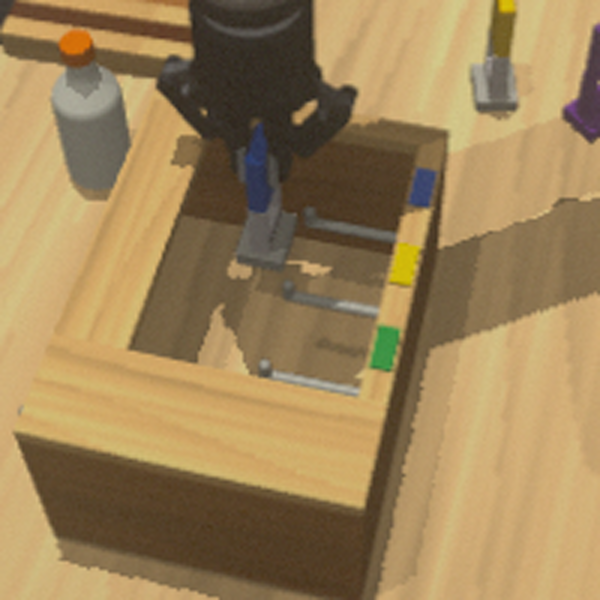

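Run:
```python
from mv import *
d=np.load('w11.npz');ps=(d['p'],d['r']);S=1.5625
for n,uv,y in [('blue',(323,355),-.062),('yel',(314,210),0),('green',(303,33),.062)]:
    a=onplane('wrist',(uv[0]/S,uv[1]/S),.108,ps);print(n,a,(rot(ps[1]).T@(a-ps[0])).round(4),'exp',loc2w(-.003,y))
# bar near wall end and tip end at axis z top .099
for uv in [(167,347),(300,348)]:
    a=onplane('wrist',(uv[0]/S,uv[1]/S),.095,ps);print(a)
```

```text
blue [0.55015833 0.23919621 0.108     ] [ 0.0033 -0.0331  0.0473] exp [0.54985309 0.23703478]
yel [0.54624794 0.29957754 0.108     ] [ 0.0638 -0.0332  0.0473] exp [0.54590609 0.29890902]
green [0.54209189 0.35923546 0.108     ] [ 0.1236 -0.0335  0.0474] exp [0.54195908 0.36078325]
[0.47670052 0.23235459 0.095     ]
[0.53766239 0.23581858 0.095     ]
```

Run:
```python
from mv import *
print(goto(-.020,-.0630,.1545,v=.05,f_stop=6))
print(pose()[0],robot.current_contact_force())
p=pose();im=vision.grab_frame('wrist');save(im,'w12.png');np.savez('w12.npz',im=im,p=p[0],r=p[1])
im=vision.grab_frame('side');save(im,'d12.png',(130,180,330,380));print(robot.current_finger_gap(),robot.current_time_s())
```

```text
err [-0.5  0.1 -0. ] [ 1.7997e+02 -1.0000e-02  9.3620e+01] F [ 0.4  0.1 -3.2]
False
[0.53341062 0.23482565 0.15452237] [ 0.39365446  0.14159544 -3.23422001]
0.156236203995835 34.25
```

View pics/w12.png

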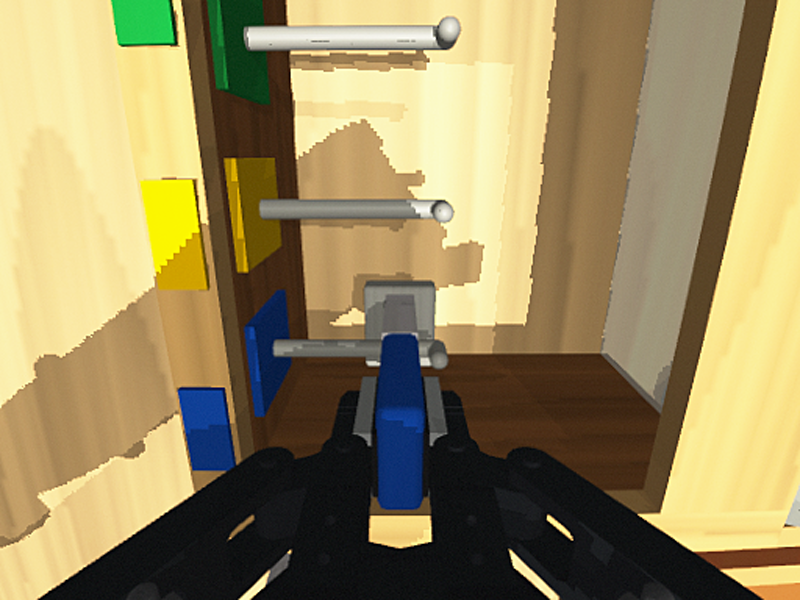

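View pics/d12.png

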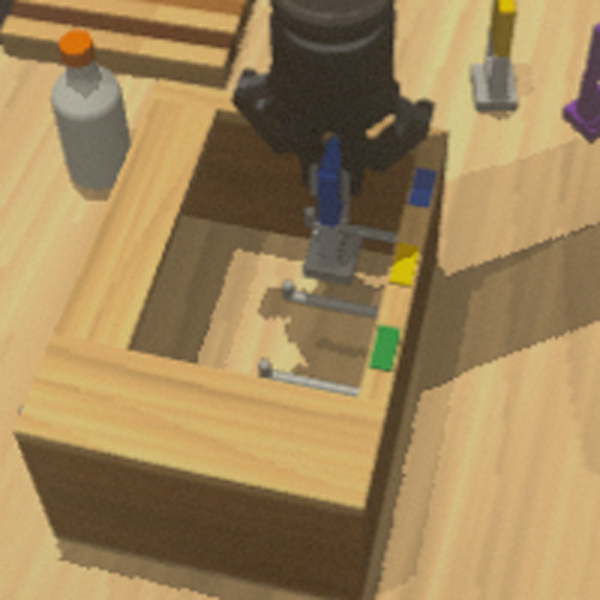

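Run:
```python
from mv import *
print(goto(-.020,-.0630,.132,v=.02,f_stop=4,corr=False))
print(pose()[0],robot.current_contact_force())
im=vision.grab_frame('wrist');save(im,'w13.png');print(robot.current_finger_gap(),robot.current_time_s())
```

```text
True
[0.53284537 0.23484742 0.13665129] [-1.26471652  0.72748919  6.20367724]
0.16024195944904873 35.1417
```

View pics/w13.png

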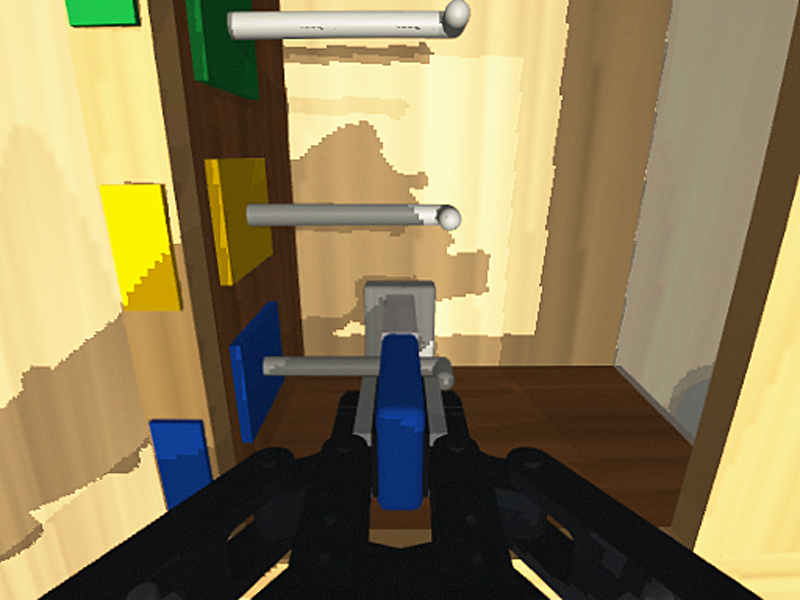

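Run:
```python
from mv import *
a=pose()[0]
robot.line_to([a[0],a[1],a[2]+.0012],velocity=.01);print(pose()[0],robot.current_contact_force())
fingers.gripper_to(.24);fingers.gripper_to(.34)
robot.line_to([a[0],a[1],.20],velocity=.08)
im=vision.grab_frame('wrist');save(im,'w14.png')
robot.line_to([a[0],a[1],.33],velocity=.15)
p=pose();im=vision.grab_frame('wrist');save(im,'w15.png');np.savez('w15.npz',im=im,p=p[0],r=p[1])
im=vision.grab_frame('scene');save(im,'s15.png');im=vision.grab_frame('side');save(im,'d15.png');print(robot.current_time_s())
```

```text
[0.53229908 0.23440284 0.13696033] [ 0.02464144 -0.17310826 -3.16260409]
38.2583
```

View pics/w14.png

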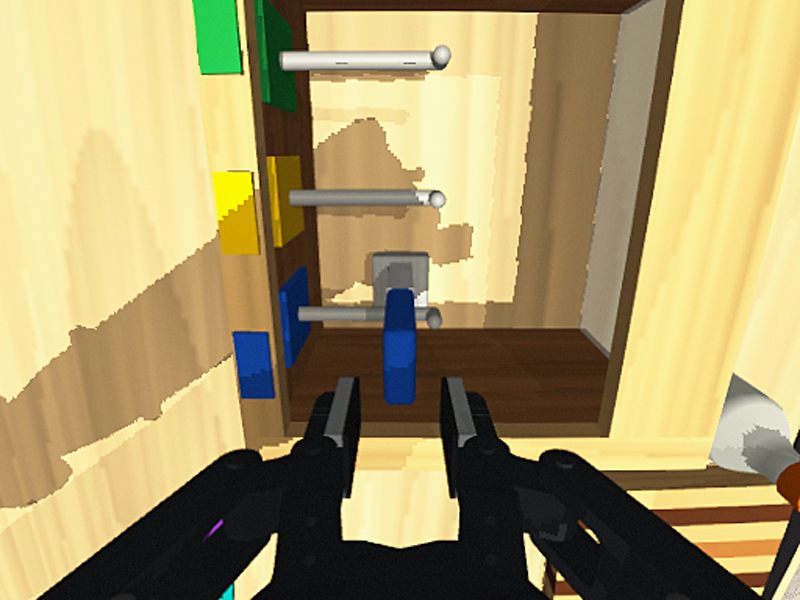

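View pics/w15.png

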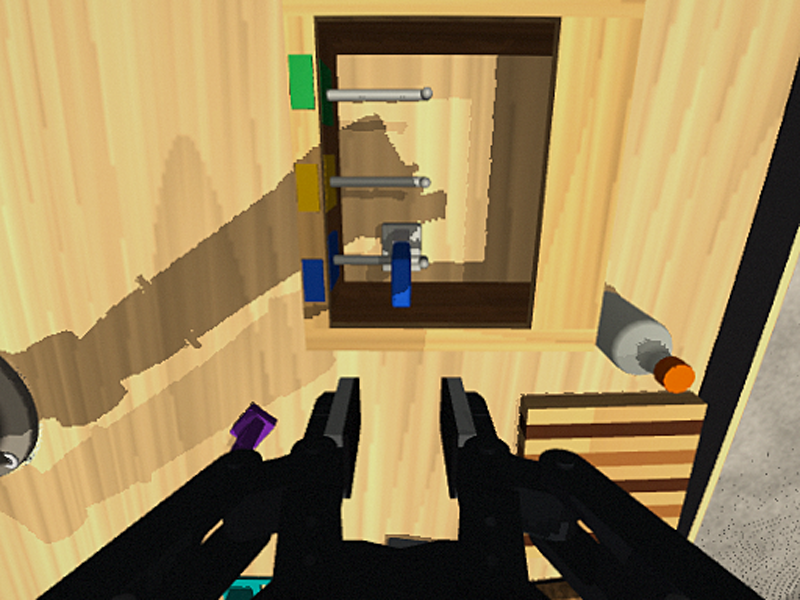

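View pics/d15.png

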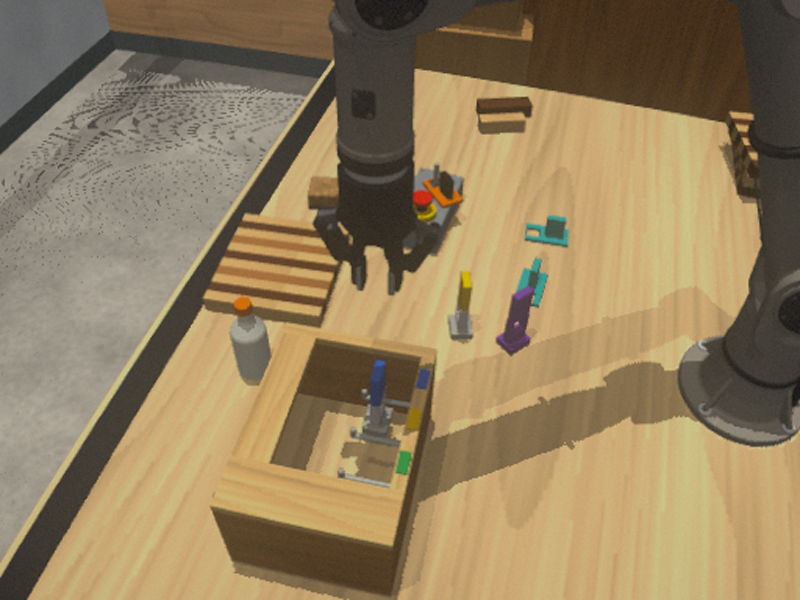

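Blue hangs on its hook in both views. Re-measuring yellow next.

Run:
```python
from h import *
robot.move_to([.455,-.07,.25],[180,0,109])
p=pose();im=vision.grab_frame('wrist');save(im,'w16.png');np.savez('w16.npz',im=im,p=p[0],r=p[1]);print(p)
save(im,'w16c.png',(190,80,330,185),5.7)
```

```text
(array([ 0.45577322, -0.06868543,  0.25050167]), array([ 1.79903060e+02, -1.23876617e-02,  1.09103555e+02]))
```

View pics/w16.png

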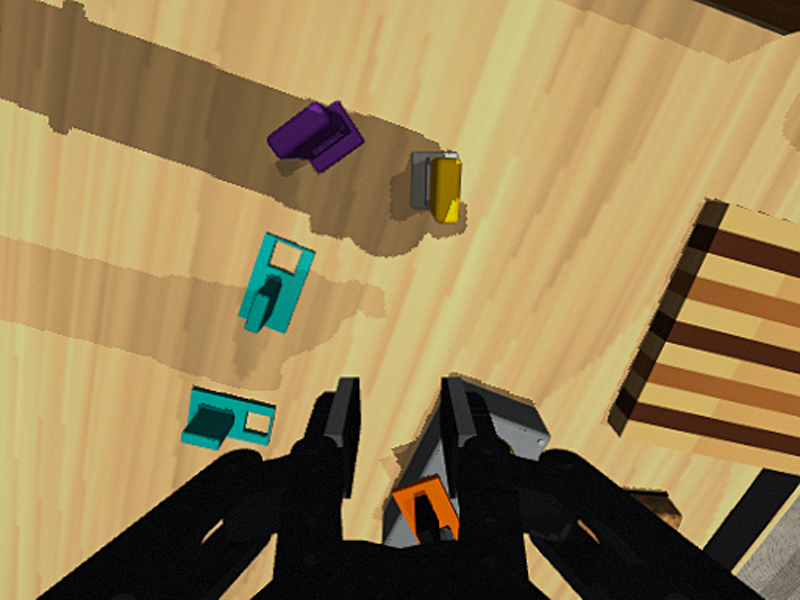

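View pics/w16c.png

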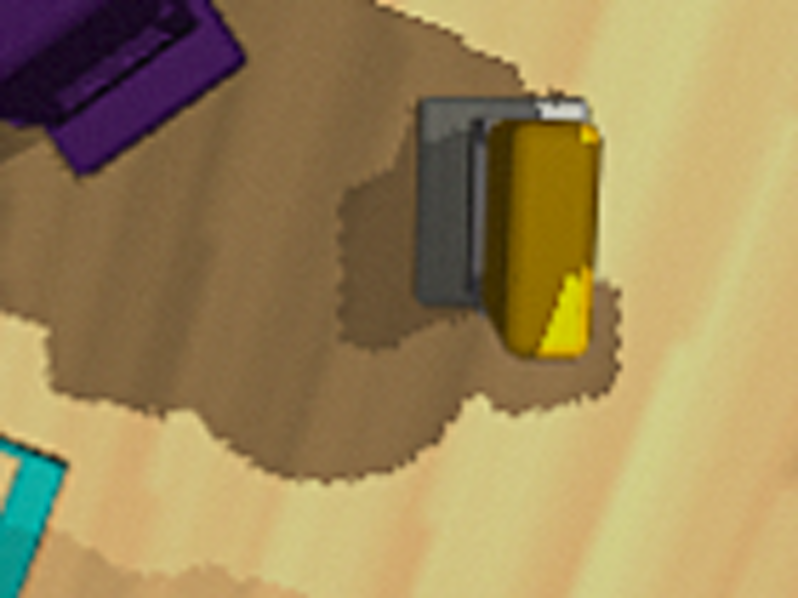

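Run:
```python
from fit import *
d=np.load('w16.npz');ps=(d['p'],d['r']);s=5.7;o=(190,80)
a,b=.007,.018
# image: up=+tool x (~gauge +y when yaw109, theta19), left = -? 
Rm=rot(ps[1]);print('tool x',Rm[:,0].round(2),'tool y',Rm[:,1].round(2))
px=unc([(517,125),(600,130),(590,357),(505,355),(418,100),(418,302)],o,s)
for lab in (1,-1):
    L=[(-a*lab,b,.12),(a*lab,b,.12),(a*lab,-b,.12),(-a*lab,-b,.12),(-.018*lab,.022,.014),(-.018*lab,-.022,.014)]
    r=fit(L,px,ps,(.46,0,19));print(lab,r[0].round(4),r[1].round(1).tolist())
```

```text
tool x [-0.33  0.94  0.  ] tool y [0.94 0.33 0.  ]
1 [4.59700e-01 9.00000e-04 1.82504e+01] [[-0.9, -0.9], [1.0, -1.5], [0.4, 1.1], [-0.4, 1.2], [0.3, -0.6], [-0.5, 1.1]]
-1 [ 4.52800e-01 -1.50000e-03  1.83003e+01] [[7.0, -0.6], [-24.0, -1.7], [-23.4, 0.9], [7.2, 1.5], [24.2, -0.1], [22.6, 1.6]]
```

Run:
```python
from mv import *
g=[.4599,.0006]
fingers.gripper_to(.4,50)
robot.move_to([*g,.20],[180,0,108.5])
robot.line_to([*g,.20],velocity=.1)
e=np.array([*g,.2])-pose()[0];print(e)
robot.line_to([g[0]+e[0],g[1]+e[1],.099],velocity=.1,f_stop=15);print(pose())
fingers.gripper_to(0,80);print(robot.current_finger_gap())
robot.line_to([*g,.31],velocity=.15);print(robot.current_finger_gap(),robot.current_contact_force())
t=loc2w(.030,-.0015)
robot.move_to([*t,.31],[180,0,93.65])
goto(.030,-.0015,.31)
p=pose();im=vision.grab_frame('wrist');save(im,'w17.png');np.savez('w17.npz',im=im,p=p[0],r=p[1]);print(p,robot.current_finger_gap(),robot.current_time_s())
```

```text
[-0.00067063  0.00119505 -0.00059405]
(array([0.45988183, 0.00186288, 0.09960734]), array([1.79920123e+02, 2.93572844e-02, 1.08497904e+02]))
0.15367715554383055
0.15628031200562106 [ 0.2193155  -0.29184261 -3.09531793]
err [ 0.8 -1.5  0.6] [-180.     -0.     93.66] F [ 0.5 -0.3 -2.6]
(array([0.57813314, 0.30103886, 0.30943147]), array([-1.79999434e+02, -3.62007582e-04,  9.36560785e+01])) 0.1543243287273049 45.2583
```

View pics/w17.png

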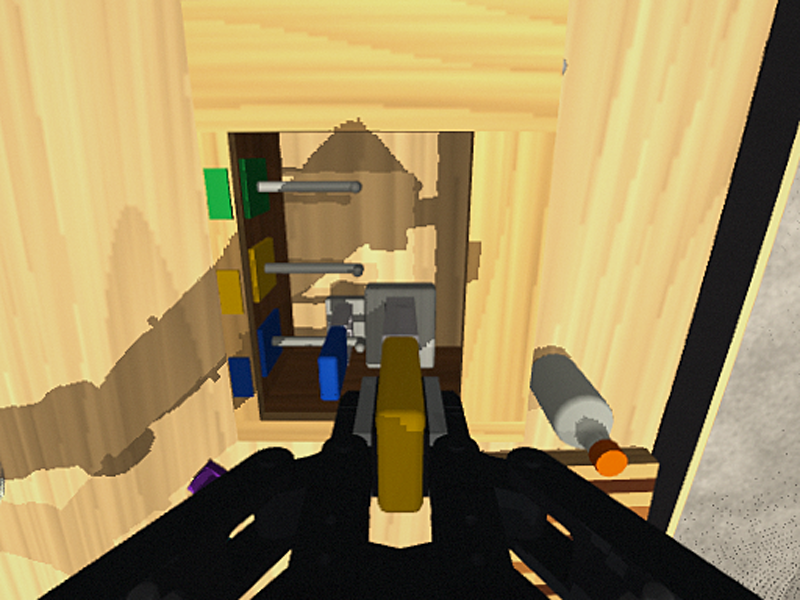

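Run:
```python
from mv import *
goto(.030,-.0015,.235)
h=goto(.030,-.0015,.1545,v=.08,f_stop=8)
p=pose();im=vision.grab_frame('wrist');save(im,'w18.png');np.savez('w18.npz',im=im,p=p[0],r=p[1])
im=vision.grab_frame('side');save(im,'d18.png',(130,180,330,380));print(robot.current_finger_gap(),robot.current_time_s())
```

```text
err [-0.3 -0.4 -0.9] [ 1.7992e+02 -6.0000e-02  9.3650e+01] F [ 0.3  0.4 -1.7]
err [-0.4 -0.5 -0.8] [ 1.7992e+02 -5.0000e-02  9.3650e+01] F [-0.3 -0.4 -2.7]
0.15817717820835495 47.4083
```

View pics/w18.png

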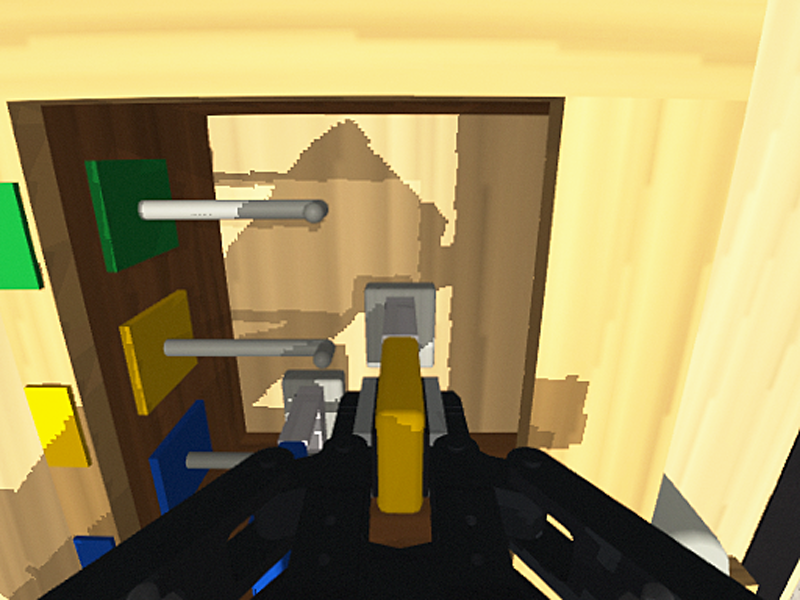

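View pics/d18.png

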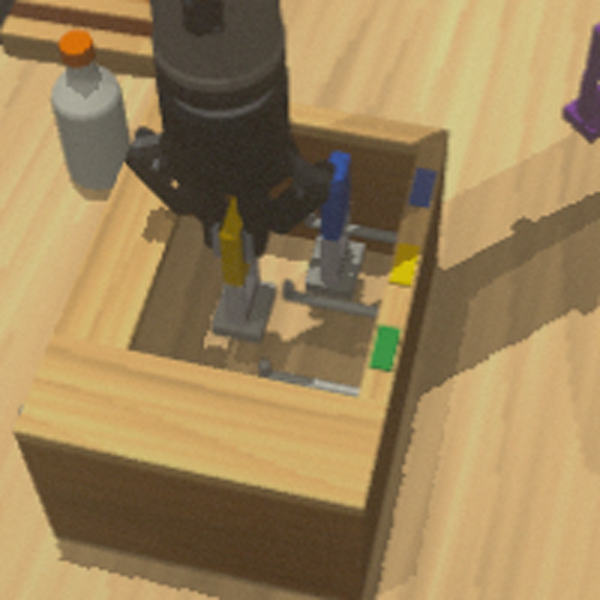

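Run:
```python
from mv import *
h=goto(-.020,-.0012,.1545,v=.05,f_stop=6);print(h)
im=vision.grab_frame('wrist');save(im,'w19.png');print(pose()[0],robot.current_finger_gap())
im=vision.grab_frame('side');save(im,'d19.png',(130,180,330,380))
if not h:
    print(goto(-.020,-.0012,.132,v=.02,f_stop=4,corr=False))
    print(pose()[0],robot.current_contact_force())
im=vision.grab_frame('wrist');save(im,'w20.png');print(robot.current_finger_gap(),robot.current_time_s())
```

```text
err [-0.5  0.2  0. ] [179.98  -0.    93.61] F [-0.2  0.4 -3.5]
False
[0.52948548 0.29648908 0.154442  ] 0.1525121922716317
True
[0.52894346 0.29651504 0.13664252] [ 0.66412739 -0.74353109  5.03489685]
0.1557341831999401 49.55
```

View pics/w20.png

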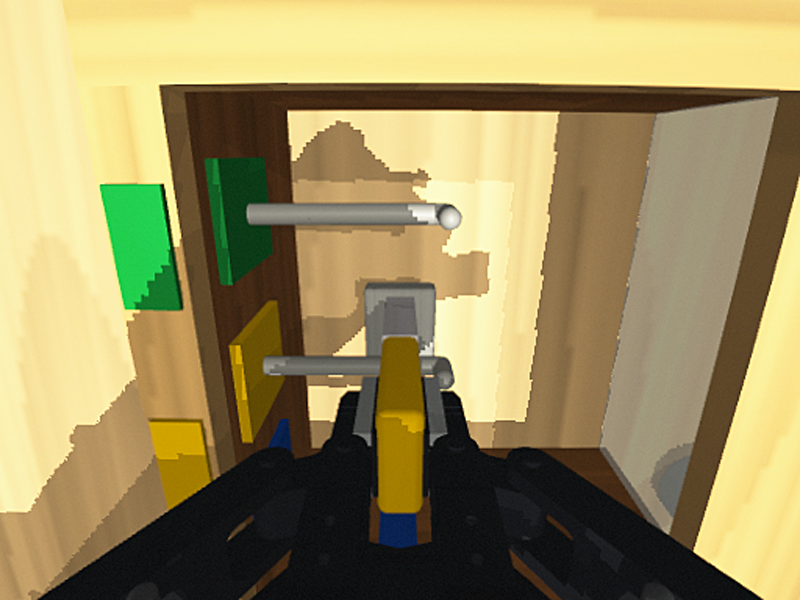

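View pics/d19.png

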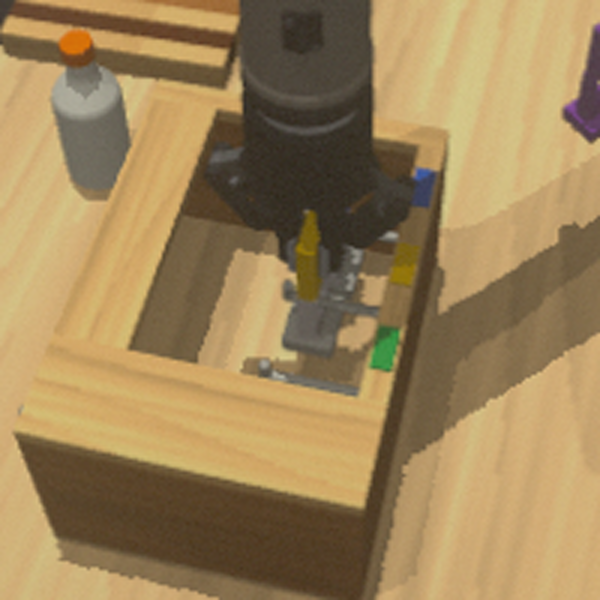

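The yellow gauge is threaded on the bar and seated at z = 0.1366, the same as blue. Releasing.

Run:
```python
from mv import *
a=pose()[0]
robot.line_to([a[0],a[1],a[2]+.0012],velocity=.01);print(pose()[0],robot.current_contact_force())
fingers.gripper_to(.24);fingers.gripper_to(.34)
robot.line_to([a[0],a[1],.20],velocity=.08)
robot.line_to([a[0],a[1],.36],velocity=.15)
p=pose();im=vision.grab_frame('wrist');save(im,'w21.png')
robot.move_to([.35,-.25,.35],[180,0,0])
robot.pause(.5)
for n in ('scene','side','wrist'):
    im=vision.grab_frame(n);save(im,n+'22.png')
    for l in ('gauge_green_grip',): print(n,[(np.round(d['rect'],1).tolist(),round(d['p'],2)) for d in recognise(l,n)])
print(robot.current_time_s())
```

```text
[0.52851537 0.29604806 0.13694547] [ 1.0033385   0.04124027 -2.99321081]
scene [([166.9, 141.1, 32.4, 18.8], 0.16)]
side []
wrist [([273.2, 18.6, 56.2, 35.7], 0.44)]
55.575
```

View pics/w21.png

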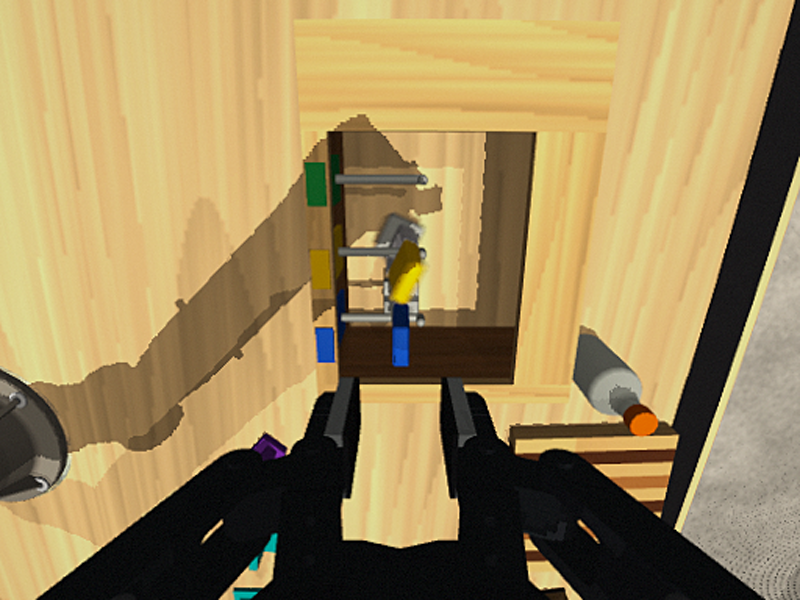

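View pics/scene22.png

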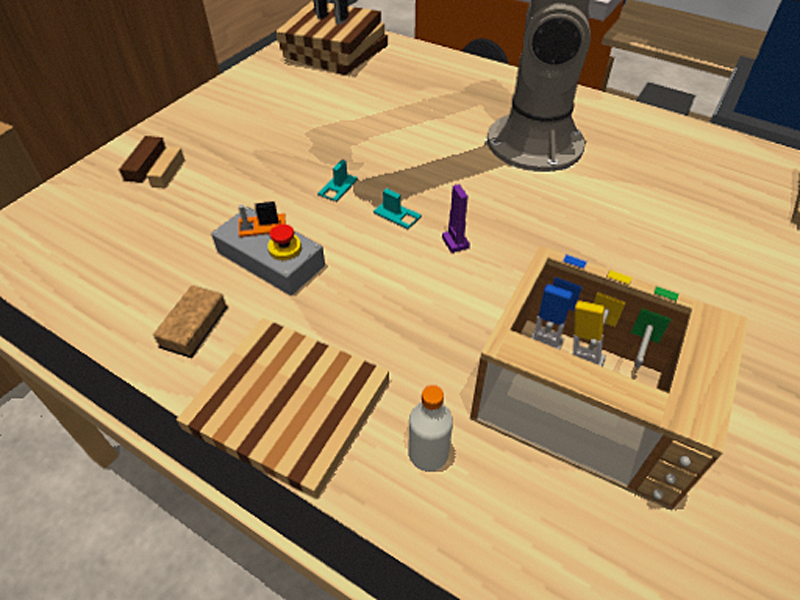

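View pics/side22.png

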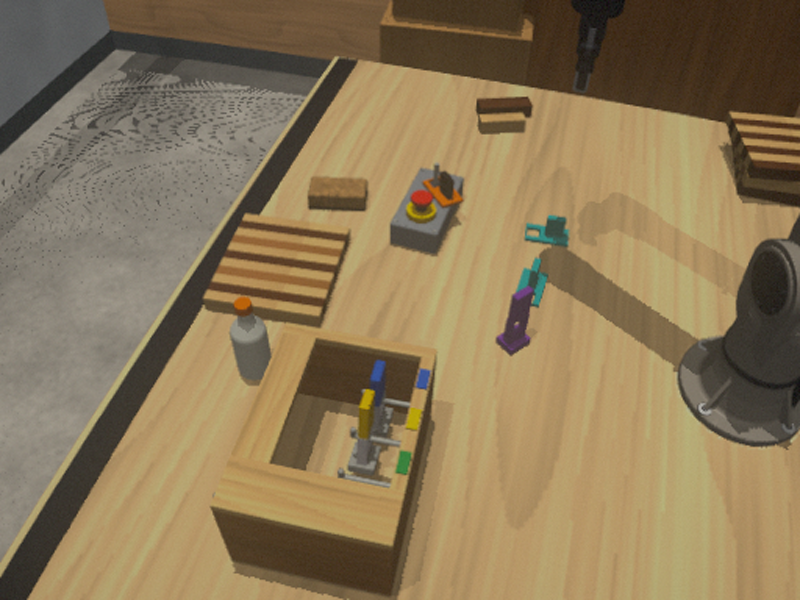

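View pics/wrist22.png

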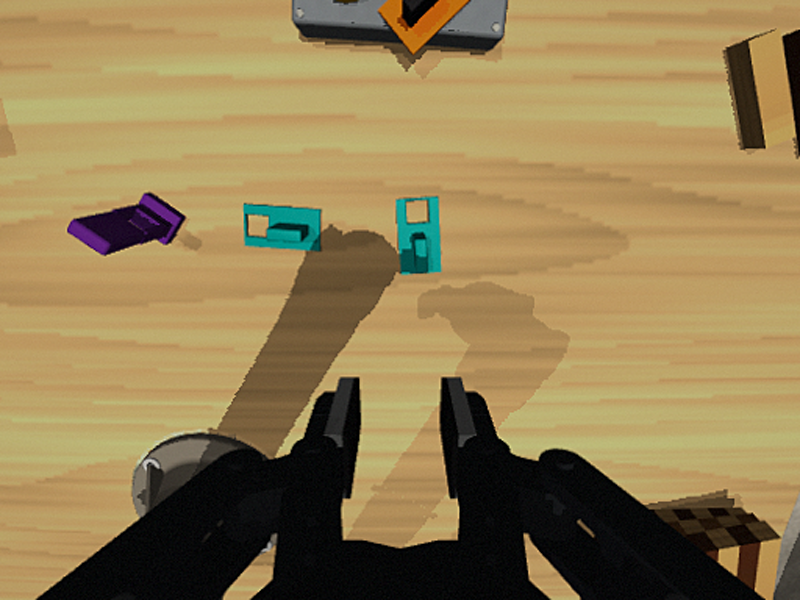

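In w21 the yellow gauge, at (405,265), looked turned and blurred, so it may have been swinging. I'll check it closely now.

Run:
```python
from mv import *
im=vision.grab_frame('scene');save(im,'s23.png',(310,150,450,255),5.7)
im=vision.grab_frame('side');save(im,'d23.png',(160,200,290,330),4.6)
t=loc2w(0.0,-.115)
robot.move_to([*t,.34],[180,0,93.65]);robot.pause(.3)
p=pose();im=vision.grab_frame('wrist');save(im,'w23.png');np.savez('w23.npz',im=im,p=p[0],r=p[1])
robot.pause(.4)
im=vision.grab_frame('wrist');save(im,'w24.png');print(robot.current_time_s())
```

```text
58.225
```

View pics/s23.png

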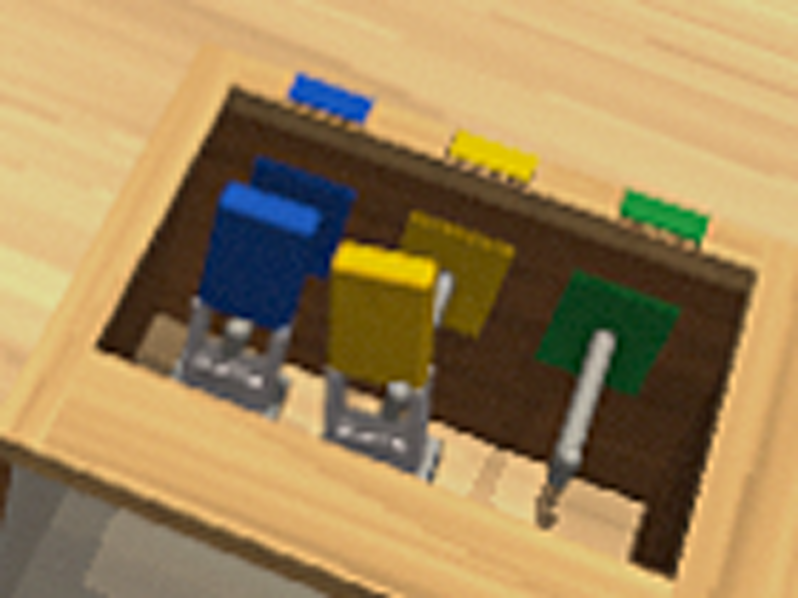

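View pics/d23.png

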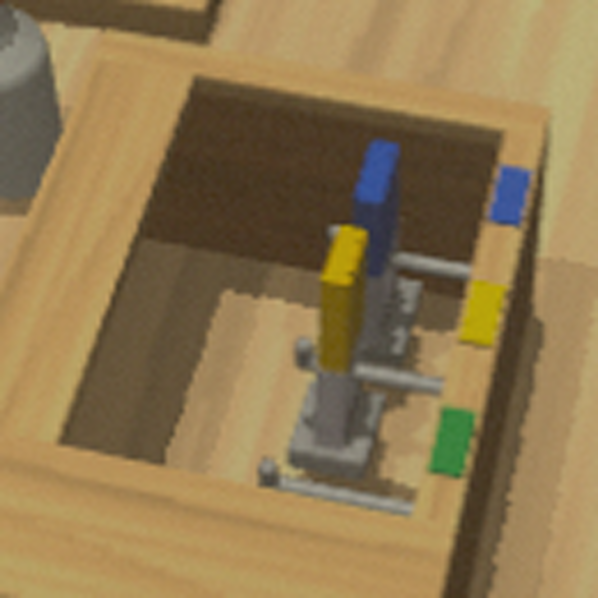

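View pics/w24.png

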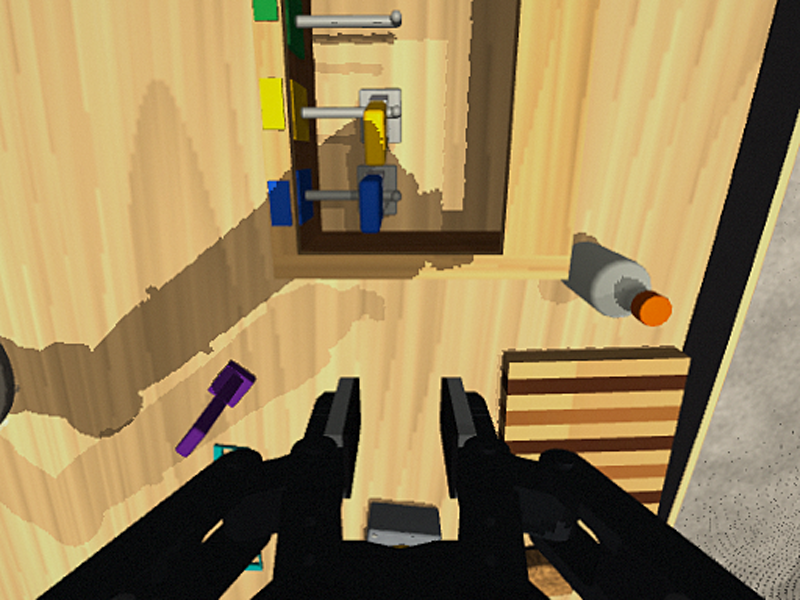

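Run:
```python
from mv import *
d=np.load('w23.npz')
p=pose();im=vision.grab_frame('wrist');np.savez('w25.npz',im=im,p=p[0],r=p[1])
a=d['im'][40:170,160:270].astype(int);b=im[40:170,160:270].astype(int);print('diff',np.abs(a-b).mean(),np.abs(a-b).max(), p[0]-d['p'])
save(im,'w25c.png',(185,45,285,165),5)
```

```text
diff 7.319487179487179 215 [-0.00024626  0.00081185 -0.00015961]
```

View pics/w25c.png

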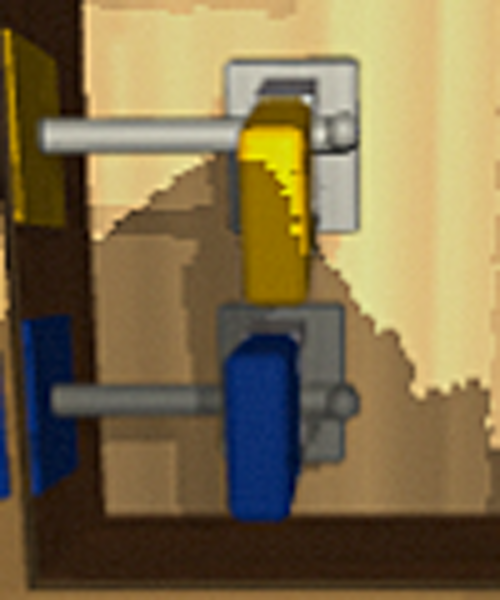

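Run:
```python
from mv import *
d=np.load('w25.npz');ps=(d['p'],d['r'])
a=np.radians(CAB[2]);Ri=np.array([[np.cos(a),np.sin(a)],[-np.sin(a),np.cos(a)]])
def L(pts,z):
    for u in unc(pts,(185,45),5):
        w=onplane('wrist',u,z,ps);print((Ri@(w[:2]-np.array(CAB[:2]))*1000).round(1),end=' ')
    print()
print('yel top');L([(243,128),(308,128),(304,302),(246,302)],.157)
print('yel foot');L([(226,62),(357,62),(357,232)],.051)
print('blue top');L([(238,345),(300,340),(288,520),(228,520)],.157)
print('blue foot');L([(218,305),(343,303),(343,462)],.051)
print('bars');L([(40,135),(240,133),(345,130)],.097);L([(55,400),(225,402),(345,402)],.097)
```

```text
yel top
[-23.1  -3.9] [-10.1  -3.9] [-11.3 -37.2] [-23.2 -37.1] 
yel foot
[-34.9  21.7] [-0.3 21.7] [ -0.3 -20.9] 
blue top
[-25.1 -45.7] [-12.2 -44.7] [-15.3 -82.1] [-28.2 -82.1] 
blue foot
[-38.8 -40. ] [ -4.2 -39.5] [ -4.3 -83.1] 
bars
[-75.9   0.1] [-28.2   0.3] [-3.2  0.9] 
[-76.2 -61.7] [-33.5 -62.3] [ -3.3 -62.4]
```

The fit shows yellow still on its hook but hanging from the corner of its eye, tilted about 11° towards −y. It was most likely knocked. Blue is straight. I'll re-grip yellow with the tool tilted to match, straighten it and re-seat it.

```bash
cat > gp.py <<'E'
from mv import *
Rc=R.from_euler('z',CAB[2],degrees=True); R0=R.from_euler('xyz',[180,0,90+CAB[2]],degrees=True)
def tcp(x,y,z,phi,g=.099):
    """gauge underside-centre axis: point at height g above underside; (x,y,z)=local position of that point"""
    RR=Rc*R.from_euler('x',phi,degrees=True)*Rc.inv()*R0
    return np.array([*loc2w(x,y),z]),RR.as_euler('xyz',degrees=True)
def fromgauge(yb,zb,x,phi,g=.099,bar=(.0005,.095)):
    """bar axis seen in gauge frame at (yb, zb above underside)"""
    a=np.radians(phi);c,s=np.cos(a),np.sin(a);dy,dz=-yb,g-zb
    return tcp(x,bar[0]+dy*c-dz*s,bar[1]+dy*s+dz*c,phi,g)
def go(pr,v=.05,f=None):
    p,r=pr
    h=robot.line_to(list(p),list(r),velocity=v,f_stop=f)
    e=p-pose()[0]
    if not h and np.linalg.norm(e)>.0012: h=robot.line_to(list(p+e),list(r),velocity=.03,f_stop=f);e=p-pose()[0]
    print(h,'err',(e*1000).round(1),np.round(robot.current_eef_rot(),1),np.round(robot.current_contact_force(),1));return h
def back(pr,d):
    p,r=pr;return p-rot(r)[:,2]*d,r
E
python3 - <<'E'
from gp import *
G=fromgauge(.009,.058,-.017,11)
print(G, back(G,.15)); print(robot.inverse_kinematics(list(G[0]),list(G[1])))
a=vision.grab_frame('side');robot.pause(.6);b=vision.grab_frame('side')
print('still?',np.abs(a[200:330,160:290].astype(int)-b[200:330,160:290]).max(),np.abs(a[200:330,160:290].astype(int)-b[200:330,160:290]).mean())
A=back(G,.17);robot.move_to(list(A[0]),list(A[1]));go(A)
fingers.gripper_to(.36)
p=pose();im=vision.grab_frame('wrist');save(im,'w26.png');np.savez('w26.npz',im=im,p=p[0],r=p[1]);print(p,robot.current_time_s())
E
```

```text
(array([0.53296311, 0.28189272, 0.13352943]), array([180.  , -11.  ,  93.65])) (array([0.53478519, 0.25332942, 0.28077351]), array([180.  , -11.  ,  93.65]))
[ 14.98314931  40.1615144  -60.36165619  90.34928286  28.11475123
  63.1281804  -44.8787239 ]
still? 21 1.9066863905325444
False err [ 0.8 -0.2  0.8] [180.  -11.   93.7] [-0.6  0.9 -1. ]
(array([0.53417642, 0.24963374, 0.29951337]), array([179.99827716, -10.99836526,  93.64830938])) 60.1583
```

View pics/w26.png

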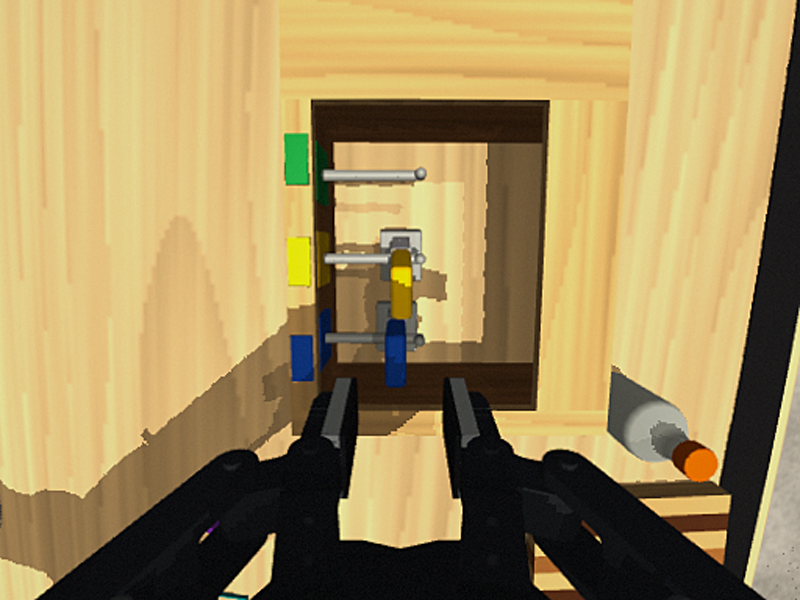

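Run:
```python
from gp import *
d=np.load('w26.npz');ps=(d['p'],d['r'])
def pt(g,yo,xo,phi=11,yb=.009,zb=.058,x=-.017):
    a=np.radians(phi);c,s=np.cos(a),np.sin(a);dy,dz=yo-yb,g-zb
    return [*loc2w(x+xo,.0005+dy*c-dz*s),.095+dy*s+dz*c]
pts=[pt(.12,y,x) for x,y in [(-.007,.018),(.007,.018),(.007,-.018),(-.007,-.018)]]+[pt(.014,y,x) for x,y in [(-.018,.022),(.018,.022),(.018,-.022),(-.018,-.022)]]
px=proj('wrist',pts,ps);im=d['im'].copy()
c=(np.array([220,130,310,260]));s=4.6
v=cv2.resize(im[c[1]:c[3],c[0]:c[2]],None,fx=s,fy=s,interpolation=cv2.INTER_CUBIC)
for i,u in enumerate(px): cv2.circle(v,tuple(((u-c[:2]+.5)*s).astype(int)),4,(255,0,0) if i<4 else (0,255,0),1)
cv2.imwrite('pics/w26c.png',v[:,:,::-1])
```

```text
(no output)
```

View pics/w26c.png

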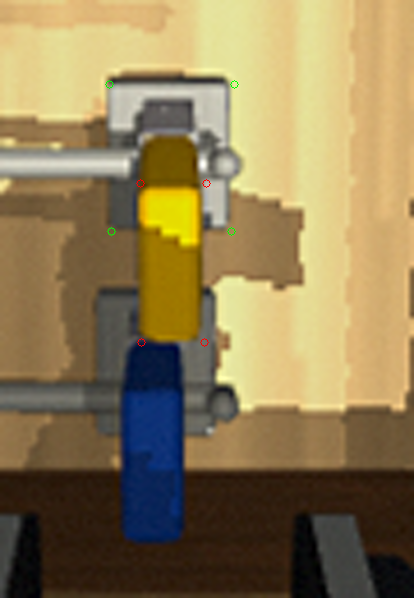

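The projected model matches the picture within about 1 px. Gripping, lifting and straightening.

Run:
```python
from gp import *
G=fromgauge(.009,.058,-.0175,11)
go(back(G,.06),v=.1)
h=go(G,v=.06,f=8)
if not h:
    fingers.gripper_to(0,80);print('gap',robot.current_finger_gap(),robot.current_contact_force())
    im=vision.grab_frame('wrist');save(im,'w27.png')
    h=go(fromgauge(.007,.050,-.0180,10),v=.03,f=8)
    if not h: h=go(fromgauge(0,.049,-.0185,0),v=.03,f=8)
p=pose();im=vision.grab_frame('wrist');save(im,'w28.png');print(h,p,robot.current_finger_gap(),robot.current_time_s())
im=vision.grab_frame('scene');save(im,'s28.png',(310,150,450,255),5.7)
im=vision.grab_frame('side');save(im,'d28.png',(160,200,290,330),4.6)
```

```text
False err [-0.5 -0.3 -0.8] [179.9 -11.   93.6] [ 1.2  0.4 -0.4]
False err [-0.3 -0.2 -0.5] [179.9 -11.   93.7] [ 0.4 -0.5  0.9]
gap 0.155905168739662 [-0.5627446   0.00784823  1.6310554 ]
False err [ 0.4 -0.   0.2] [-180.   -10.    93.7] [-0.2 -0.1 -2.8]
False err [-0.1  0.6  0.4] [-180.     0.    93.6] [-0.3  0.3 -2.4]
False (array([0.53055449, 0.29784546, 0.14461837]), array([-1.79982071e+02,  3.08986751e-02,  9.36265744e+01])) 0.1553429865195707 64.0417
```

View pics/w28.png

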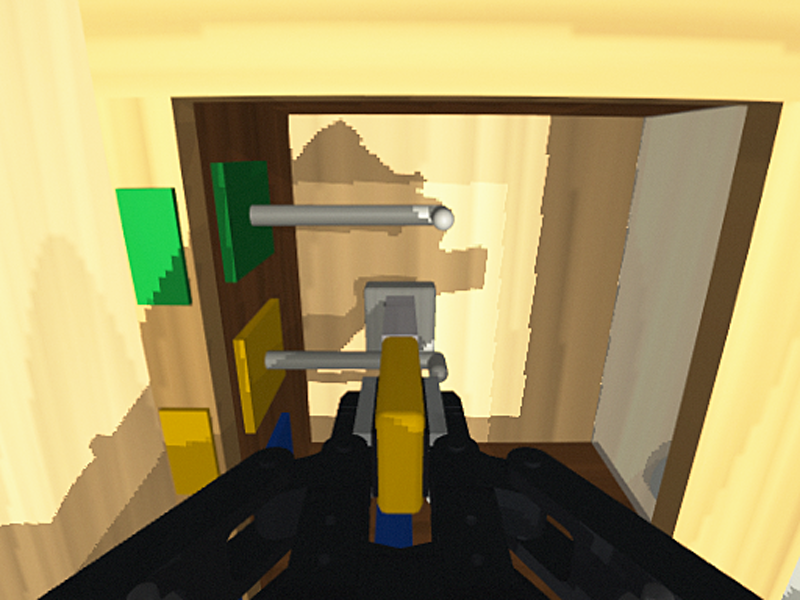

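View pics/d28.png

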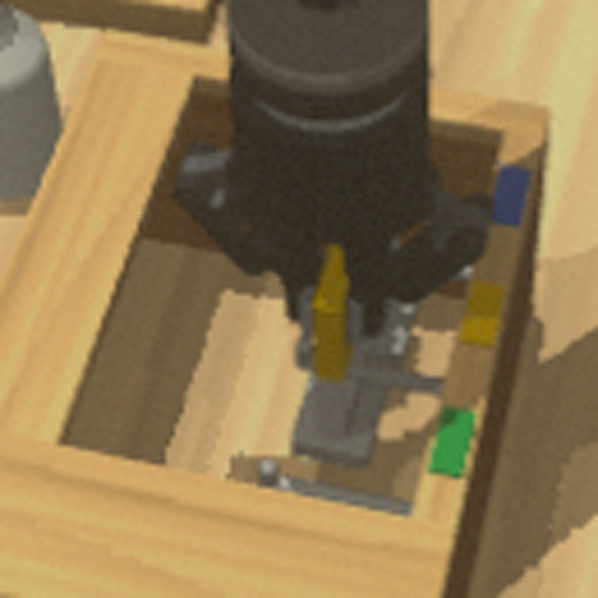

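View pics/s28.png

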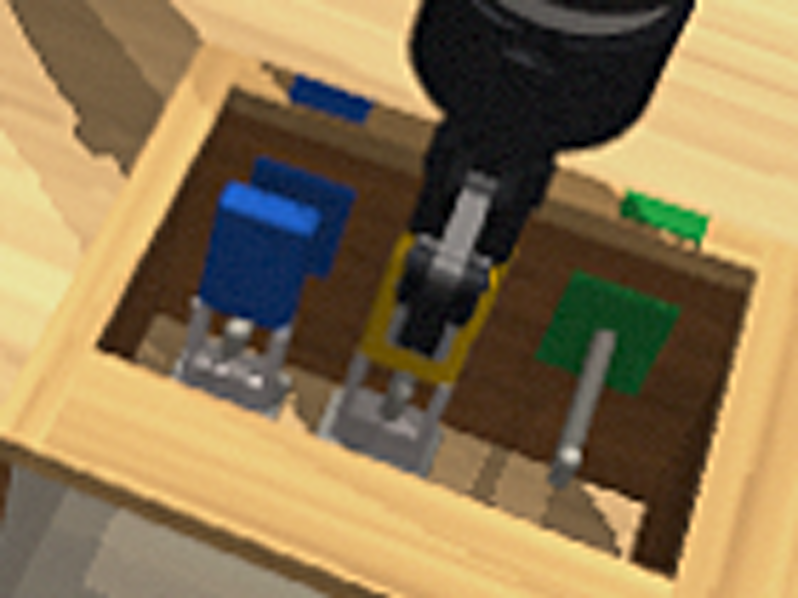

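Run:
```python
from gp import *
T=fromgauge(.001,.0625,-.019,0)
h=robot.line_to(list(T[0]-[0,0,.003]),list(T[1]),velocity=.02,f_stop=4);a=pose()[0];print(h,a,robot.current_contact_force())
robot.line_to([a[0],a[1],a[2]+.0012],velocity=.01);print(pose()[0],robot.current_contact_force())
fingers.gripper_to(.2);robot.pause(.3);fingers.gripper_to(.34);robot.pause(.3)
im=vision.grab_frame('wrist');save(im,'w29.png')
robot.line_to([a[0],a[1],.20],velocity=.05)
im=vision.grab_frame('wrist');save(im,'w30.png')
robot.line_to([a[0],a[1],.34],velocity=.15)
t=loc2w(0.0,-.10)
robot.move_to([*t,.34],[180,0,93.65]);robot.pause(.5)
p=pose();im=vision.grab_frame('wrist');save(im,'w31c.png',(170,45,300,175),4.6);np.savez('w31.npz',im=im,p=p[0],r=p[1]);print(robot.current_time_s())
```

```text
True [0.53024399 0.29782296 0.13648998] [-0.14778329  0.23275634  4.77497975]
[0.52980619 0.29727107 0.13676971] [ 0.30986197  0.43212001 -3.08636913]
69.8333
```

View pics/w29.png

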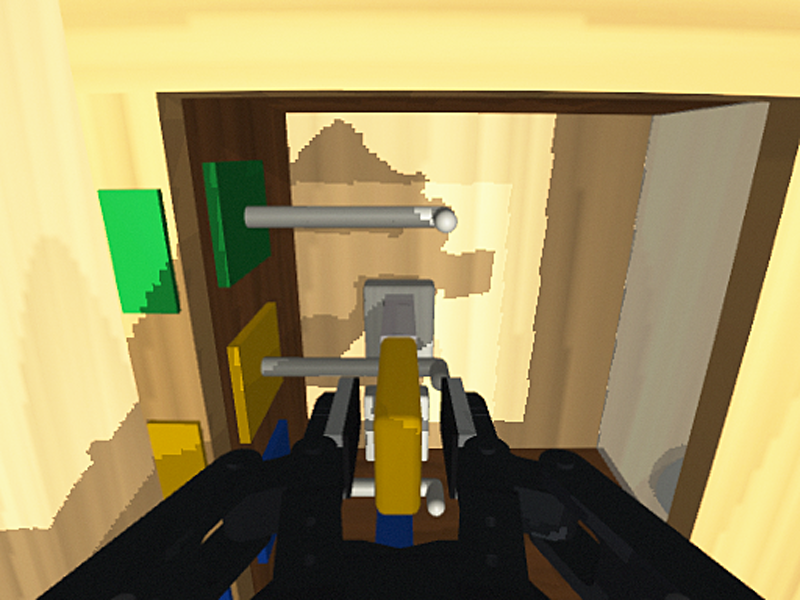

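View pics/w31c.png

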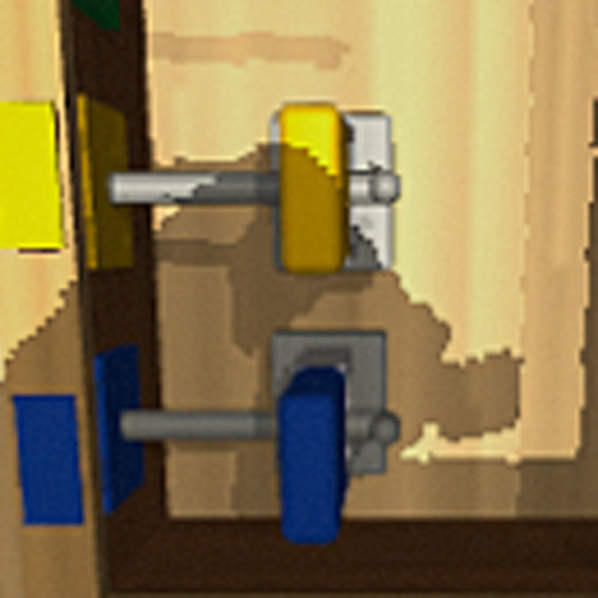

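Run:
```python
from mv import *
d=np.load('w31.npz');ps=(d['p'],d['r'])
a=np.radians(CAB[2]);Ri=np.array([[np.cos(a),np.sin(a)],[-np.sin(a),np.cos(a)]])
def L(pts,z):
    for u in unc(pts,(170,45),4.6):
        w=onplane('wrist',u,z,ps);print((Ri@(w[:2]-np.array(CAB[:2]))*1000).round(1),end=' ')
    print()
L([(283,103),(346,103),(346,272),(283,272)],.157)
L([(272,112),(392,112),(392,270)],.051)
L([(285,370),(345,368),(340,543),(282,543)],.157)
L([(272,332),(385,332),(385,475)],.051)
robot.move_to([.35,-.25,.35],[180,0,0]);robot.pause(.5)
A={n:vision.grab_frame(n) for n in('scene','side')};robot.pause(.8);B={n:vision.grab_frame(n) for n in('scene','side')}
for n,(x0,y0,x1,y1) in {'scene':(310,150,450,255),'side':(160,200,290,330)}.items():
    e=np.abs(A[n].astype(int)-B[n])[y0:y1,x0:x1];print(n,e.mean(),e.max());save(B[n],n+'32c.png',(x0,y0,x1,y1),4.6)
save(B['scene'],'scene32.png');np.savez('w32.npz',**B)
print(robot.current_time_s())
```

```text
[-25.3  14.6] [-11.7  14.6] [-12.1 -20.4] [-26.2 -20.4] 
[-36.9  22.6] [-2.1 22.5] [ -2.1 -21.4] 
[-26.3 -41.8] [-12.5 -41.4] [-14.2 -82. ] [-28. -82.] 
[-38.7 -39.5] [ -4.3 -39.5] [ -4.4 -83.1] 
scene 1.9143310657596373 27
side 1.9100591715976332 20
73.1333
```

View pics/scene32c.png

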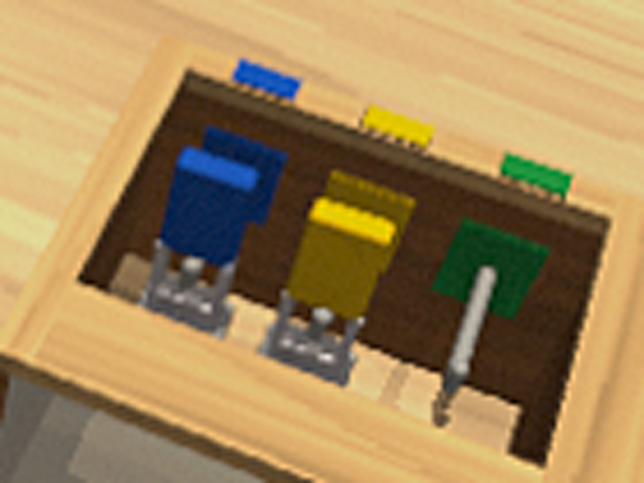

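View pics/side32c.png

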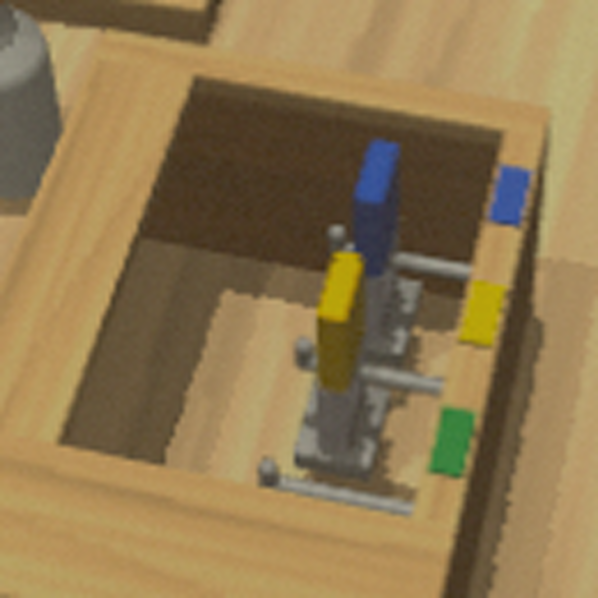

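View pics/scene32.png

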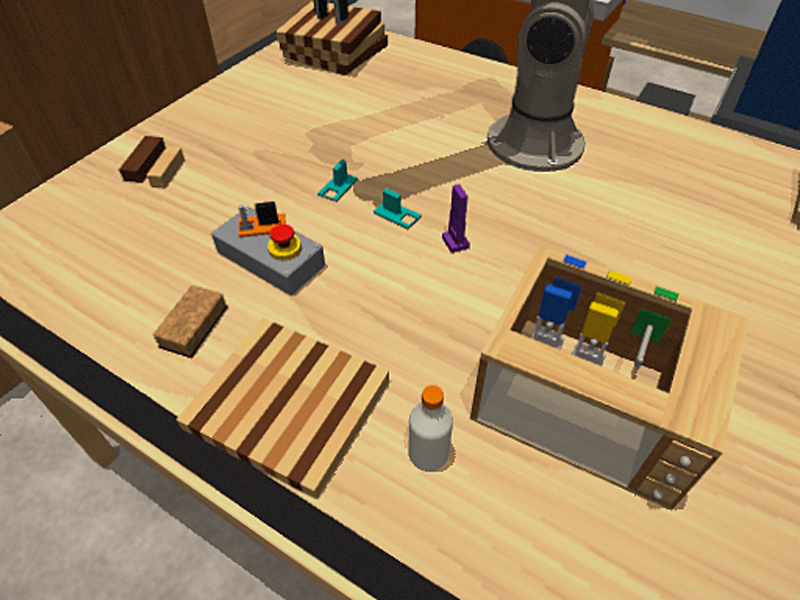

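Both gauges now hang upright and parallel, and two frames 0.8 s apart show only noise. The tag is on the post and the bystanders and look-alikes are where they were. Handing in.

Run:
```python
from h import *
a=np.load('ims0.npz')['scene'].astype(int);b=np.load('w32.npz')['scene'].astype(int)
for n,(x,y,w,hh) in dict(board=(183,261,140,117),glue=(276,273,26,52),sand=(122,205,47,42)).items():
    s=np.s_[y-hh//2:y+hh//2,x-w//2:x+w//2];print(n,np.abs(a[s]-b[s]).mean().round(2))
workorder.close_job();print(robot.current_time_s())
```

```text
board 1.85
glue 1.74
sand 1.88
the job is handed in; nothing more can be done
the job is handed in; nothing more can be done
```

The job is done and handed in, at about 73 s of the 210 s allowed.

- **Plunger:** I pushed it in until it stopped. The fingertips stalled at 76 mm and the force rose to 20 N. It springs back out once released, as described.
- **Tag:** The orange tag hangs with its eye over the post and lies flat on the box, clear of the plunger collar. The two turquoise look-alikes were not touched.
- **Gauges:** Only blue and yellow were out. No green gauge showed in any picture; the network gave only weak false hits for it. Both hang on the hooks of their own colour, with their eyes centred on the bars.

**A problem I corrected:** After its first release the yellow gauge ended up tilted about 11°, hanging from the corner of its eye. It was most likely knocked, but I can't rule out the release itself. I gripped it again with the tool tilted to match, straightened it and re-seated it.

**Last checks:** Both gauges measured upright, with top and foot centres within about 3 mm of each other. Two frames 0.8 s apart differed only by noise. The board, glue bottle and sanding block look the same as at the start, to within noise. The forces I read in the cabinet showed no contact except the gauges seating on their hooks.

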